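# Stir the toasted nuts with the paddle from the crock

## Robot

A 6-joint arm with a two-finger parallel gripper is mounted at the origin on a cart in front of the work surface, level with it; the furniture and walls round the work are solid. World frame = base frame: x ahead of the robot, y to its left, z up, the work surface at z = 0. Lengths are in m, angles in rad, forces in N, time in s.
With the tool pointing down it reaches from about 0.325 to 0.775 m from the base axis. Payload 9.3 kg.
Tool frame: the origin (TCP) lies on the centre line of the jaws, within the pads' length; the fingertips stand 25 mm ahead of it and the grasp point (between the pads) lies 6 mm ahead of it; z points along the fingers, y is the direction in which the jaws open and shut (so a half turn about z gives the same grasp; the last joint's range is limited). The gripper opens to 85 mm and grips with 20 to 120 N. Pads are 22 mm wide; open, the fingers measure 114 mm over their backs; the gripper's body (76 mm by 85 mm) begins 54 mm behind the grasp point. The pads swing forward as they close: fully open they stand 13 mm farther back than shut.
Start: joints at [1.157, 0.259, 0.021, 1.334, 0, 1.418], TCP at [0.142, 0.531, 0.256] pointing down, gripper open.
Joint ranges: [-3.04, 3.04], [-0.91, 1.82], [-1.04, 1.36], [-1.92, 1.95], [-1.52, 1.45], [-3.14, 3.14]. Speed limits (rad/s): [2.22, 2.22, 2.79, 3.14, 3.14, 3.14].

## Interface

Orientations are given as a 3x3 rotation matrix whose columns are the frame's x, y, z axes.
In Python, from cell import bot gives the robot as it stands. The module is installed in compiled form; this text tells all that it offers.
- The arm moves only by the shell command python3 -m jog 'ROWS' [FORCE]. ROWS is a JSON object of lists of equal length, an entry for each row: "delta_pos": the shift along the world's x, y, z in m, a list of three; "dr": the turn, a rotation vector about the world's x, y, z in rad, a list of three; "hand": the opening, from 0 (shut) to 1 (fully open). In form: {"delta_pos": [[dx, dy, dz], ...], "dr": [[ax, ay, az], ...], "hand": [hand, ...]}. A call has 1 to 8 rows; each row shifts and turns the commanded pose from where the row before left it; what a row does not reach is not made up. A row lasts 1/12 s, in which the tool goes at most 41.7 mm and 7.16 degrees, less where a joint would pass 70% of its speed; a pose out of reach is approached as far as the arm can. A call with a gripper value outside its range is refused whole. The fingers move at their own pace and stop on an object; FORCE is the grip in N (left out, the last holds). Time passes only in rows, so rows that do not move let the fingers close. It gives the time, the measured TCP pose, the force and the opening at its end, in the units of the state.
- bot.read_state(): the state, without advancing time (a new reading comes with each control period).
- bot.read_camera(name): name is "side" or "top" or "wrist"; returns a dict with "pixels" (420x560x3 uint8, blue, green, red), "depth" (420x560 float32, m along the optical axis (not along the pixel's ray), 0 where there is no reading), "fx", "fy", "cx", "cy" (pixels), "T" (4x4, takes a point from camera to world coordinates). Camera axes: x right, y down, z forward; pixel columns grow to the right and rows downward; lengths in m; the calibration is good to about 2 mm. A picture is of the moment at which its call begins.
- bot.sign_off(): hands the job in, once; it reports no verdict.
Trained networks look in a picture, given as the dict that the camera call returned (one of the last four; its "shot" number tells which), for a name from the list of things; names that differ only in an ending like _2 or _b are one class to them, and where a whole thing is asked for, a point or a joint stands for the part that bears it (a point fixed in the world has none). Each returns a list of dicts, best first, with "conf" (0 to 1); they miss things now and then, are a little off and sometimes report something else, mostly with a low value. They report only what shows in the picture. A call takes as long as a camera call. They do not tell look-alikes from the thing itself.
- bot.find_in(picture, target): "point" ([column, row] in pixels, amid what is visible of it).
The state is a dict: "t": time; "joint_pos": joint angles; "joint_velocities": joint speeds; "tau": joint torques, N m; "ee_pos": TCP position; "ee_rot": TCP orientation; "force": force on the tool from outside, world axes, zero at the start; "torque": the same for the moment, N m; "finger_gap": finger opening in m.
Only numpy, scipy, OpenCV 4.12 (cv2) and the standard library are available. Lean on these libraries where they do the work, as an engineer would, in place of code of your own. Each camera call takes 0.05 s, during which the arm holds its last target.

## Task

The wooden paddle stands blade up in the clay crock: draw it out, lay it down, let go, and take it again by the end of its handle. With its blade low in the steel pot, stir the candlenuts about three times round, or to and fro between the near and the far side, so that they are moved away from where they lay; keep the fingers out of the pot, spill none and leave the pot standing where it is. Finally leave the paddle lying with its blade on the dark dish that serves as spoon rest, and knock over or shove nothing else.

Things in the scene. Friction and masses are not known exactly. Their poses are not given: they have to be found in the camera images.
- paddle: wooden stirring paddle 200 mm long, 60 g: flat-sided grip 72 mm long at its end, 18 wide (y) and 16 thick, then a round neck 14 mm thick; blade 65 x 40 x 9 mm from x = 35. Origin at mid length, 8 mm under its axis (y = 0, z = 8); x runs from grip end to blade tip, y across the blade, z square to its flat. At first it leans about 32 degrees from upright in the crock, blade up and out
- paddle_end (a point): end of the paddle's handle, on its axis (body x = -100 mm)
- paddle_grip (a point): point on the handle's axis 30 mm from its end: where to hold it for stirring
- paddle_blade (a point): middle of the blade (body x = +65 mm, on the axis)
- paddle_tip (a point): middle of the blade's end edge (body x = +100 mm, on the axis)
- crock: small brown clay utensil crock, loose, 0.7 kg, 77 mm across, 90 mm tall, wall 5 mm, floor 6 mm thick; origin at the centre of its underside. The paddle leans towards its -y side.
- pot: open low steel pot, loose, 1 kg, 230 mm across, 99 mm tall, free inside to 84 mm from its axis; inner floor 4 mm above its origin (centre of the underside). Side handles along its y axis reach to 150 mm, 66 to 80 mm up. Stands on a cork trivet 8 mm thick, 244 mm across. Its x axis points away from the robot within 0.35 rad: x > 0 is the far side
- rest: dark round dish, fixed, 114 mm across, rim 12 mm high, inner floor 7 mm above the worktop: the spoon rest; origin at the centre of its underside
- mug: blue-grey stoneware mug, 94 mm tall, loose bystander; origin under its middle
- salt_jar: jar with a white lid, 100 mm tall, 60 across, loose bystander; origin at the centre of its underside
- paddle_neck (a point): bare neck of the handle, on its axis just below the blade (body x = 18 mm); about 18 mm above the crock's rim at the start
- nut1_center (a point): centre of a brown candlenut, about 26 mm across, 12 g, one of seven lying loose in one clump on the pot's floor, rather towards the near side
- nut2_center (a point): centre of a brown candlenut, about 26 mm across, 12 g, one of seven lying loose in one clump on the pot's floor, rather towards the near side
- nut3_center (a point): centre of a brown candlenut, about 26 mm across, 12 g, one of seven lying loose in one clump on the pot's floor, rather towards the near side
- nut4_center (a point): centre of a brown candlenut, about 26 mm across, 12 g, one of seven lying loose in one clump on the pot's floor, rather towards the near side
- nut5_center (a point): centre of a brown candlenut, about 26 mm across, 12 g, one of seven lying loose in one clump on the pot's floor, rather towards the near side
- nut6_center (a point): centre of a brown candlenut, about 26 mm across, 12 g, one of seven lying loose in one clump on the pot's floor, rather towards the near side
- nut7_center (a point): centre of a brown candlenut, about 26 mm across, 12 g, one of seven lying loose in one clump on the pot's floor, rather towards the near side
There are look-alikes about, which are no part of the job. What is shaped like the rest but pink is not meant.

How it is judged:
By the outcome, as a careful person would: the job done as asked, in the order asked, and still so for the second after the job is handed in, with the robot touching nothing.
It also fails if it takes over 72 s, if anything falls off the work surface, if the arm or the gripper's body presses on something with over 40 N, if the wrist force passes 120 N, or if a joint passes its speed limit or range.

## Working session

There is one attempt and no reset: what is moved stays moved. The work goes in short steps, Python scripts to look and compute and a shell command to move; the robot and the scene stay as the last step left them, time stands still between calls to the robot, and variables do not carry over. Pictures are saved under pics/ and viewed, and the job is handed in when it is done.

```bash
mkdir -p pics; ls; cat > h.py <<'E'
import numpy as np, cv2
from cell import bot
def save(p,name): cv2.imwrite(f'pics/{name}.png',p['pixels'])
def w(p,c,r,d=None):
    if d is None:
        c0,r0=int(round(c)),int(round(r)); a=p['depth'][max(0,r0-1):r0+2,max(0,c0-1):c0+2]; a=a[a>0]; d=np.median(a) if len(a) else np.nan
    v=np.array([(c-p['cx'])/p['fx']*d,(r-p['cy'])/p['fy']*d,d,1]); return (p['T']@v)[:3]
def wz(p,c,r,z):
    v=p['T'][:3,:3]@np.array([(c-p['cx'])/p['fx'],(r-p['cy'])/p['fy'],1]); o=p['T'][:3,3]
    return o+v*(z-o[2])/v[2]
def cloud(p):
    d=p['depth']; r,c=np.indices(d.shape)
    P=np.stack([(c-p['cx'])/p['fx']*d,(r-p['cy'])/p['fy']*d,d],-1)@p['T'][:3,:3].T+p['T'][:3,3]
    P[d<=0]=np.nan; return P
def proj(p,X):
    q=np.linalg.inv(p['T'])@np.append(X,1); return q[0]/q[2]*p['fx']+p['cx'],q[1]/q[2]*p['fy']+p['cy']
E
python3 - <<'E'
from h import *
np.set_printoptions(precision=3,suppress=True)
for n in ['side','top','wrist']:
    p=bot.read_camera(n); save(p,n+'0'); print(n,p['T'])
    for t in ['paddle_end','paddle_neck','paddle_blade','paddle_tip','crock','pot','rest','mug','salt_jar','nut1_center']:
        for f in bot.find_in(p,t)[:3]: print(t,round(f['conf'],2),np.array(f['point']),w(p,*f['point']))
print(bot.read_state())
E
```

```text
pics
side [[ 0.991 -0.074  0.114  0.456]
 [-0.136 -0.527  0.839 -0.766]
 [-0.002 -0.847 -0.532  0.681]
 [ 0.     0.     0.     1.   ]]
paddle_end 0.59 [298.4 207. ] [0.623 0.066 0.156]
paddle_neck 0.59 [301.4 210.1] [0.632 0.071 0.142]
paddle_neck 0.22 [220.6 231.3] [0.414 0.201 0.005]
paddle_blade 0.68 [300.3 208.3] [0.628 0.067 0.151]
paddle_tip 0.6 [300.8 207.4] [0.629 0.063 0.156]
crock 0.8 [305.1 228.9] [0.65  0.095 0.064]
crock 0.18 [298.3 308.2] [ 0.585 -0.158  0.028]
pot 0.97 [300.5 307. ] [ 0.594 -0.139  0.011]
pot 0.66 [301.5 208.4] [0.631 0.066 0.151]
rest 0.82 [234.2 200.3] [0.462 0.38  0.004]
rest 0.61 [240.5 265.8] [0.464 0.034 0.005]
rest 0.6 [220.1 232.6] [0.412 0.195 0.005]
mug 0.64 [274.3 177.1] [0.603 0.395 0.075]
mug 0.48 [270.4 319.5] [ 0.519 -0.185  0.032]
salt_jar 0.63 [300.8 184.3] [0.676 0.304 0.091]
nut1_center 0.75 [302.7 229.8] [0.644 0.098 0.06 ]
top [[ 0.01  -0.988  0.153  0.35 ]
 [-1.    -0.009  0.01   0.115]
 [-0.009 -0.153 -0.988  1.367]
 [ 0.     0.     0.     1.   ]]
paddle_end 0.72 [290.1 172.7] [0.632 0.087 0.139]
paddle_neck 0.74 [291.7 173.7] [0
[... 447 characters left out ...]
209.2 161.8] [0.671 0.324 0.103]
wrist [[ 0.258  0.921  0.291  0.068]
 [ 0.966 -0.246 -0.078  0.551]
 [-0.001  0.301 -0.954  0.374]
 [ 0.     0.     0.     1.   ]]
rest 0.81 [ 98.8 410.8] [0.414 0.176 0.008]
{'t': 1.65, 'joint_pos': array([1.157, 0.259, 0.021, 1.334, 0.   , 1.418]), 'joint_velocities': array([-0.001,  0.003,  0.001, -0.   ,  0.001, -0.   ]), 'tau': array([  0.004, -55.538,  34.473,   0.002,   0.   ,   0.   ]), 'ee_pos': array([0.142, 0.531, 0.256]), 'ee_rot': array([[-0.966,  0.258, -0.   ],
       [ 0.258,  0.966, -0.   ],
       [ 0.   , -0.   , -1.   ]]), 'force': array([-0.065, -0.245, -0.408]), 'torque': array([ 0.02 ,  0.009, -0.024]), 'finger_gap': 0.0853181704636985}
```

View pics/side0.png

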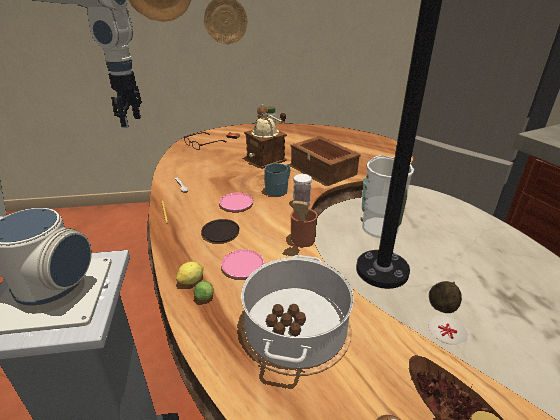

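View pics/top0.png

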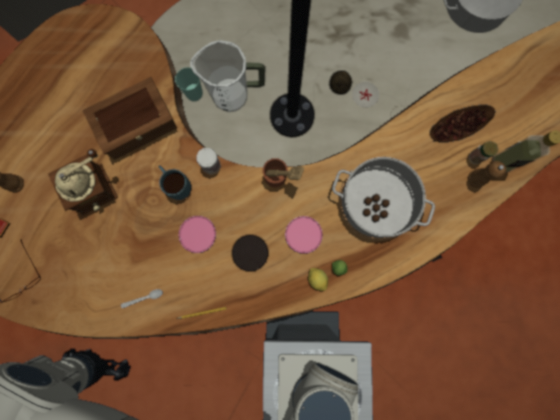

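```bash
python3 - <<'E'
from h import *
import pickle
np.set_printoptions(precision=3,suppress=True)
ps={n:bot.read_camera(n) for n in ['side','top']}
pickle.dump(ps,open('p0.pkl','wb'))
for n,(c,r) in {'side':(302,220),'top':(283,178)}.items():
    im=ps[n]['pixels'][r-35:r+35,c-40:c+40]; cv2.imwrite(f'pics/crop_{n}.png',cv2.resize(im,None,fx=9,fy=8,interpolation=cv2.INTER_CUBIC))
A=[]
for n,p in ps.items():
    P=cloud(p); m=(abs(P[...,0]-.65)<.09)&(abs(P[...,1]-.09)<.12)&(P[...,2]>.01)
    q=P[m]; print(n,len(q)); 
    up=q[q[:,2]>.098]; print('above rim',len(up),up.mean(0),up.min(0),up.max(0))
    for lo in np.arange(.09,.21,.012):
        s=up[(up[:,2]>=lo)&(up[:,2]<lo+.012)]
        if len(s)>2: print(round(lo,3),len(s),s.mean(0),s.min(0),s.max(0))
    rim=q[(q[:,2]>.083)&(q[:,2]<.094)]; print('rim',rim.min(0),rim.max(0),len(rim))
    P2=P[(abs(P[...,0]-.59)<.16)&(abs(P[...,1]+.2)<.16)]
    rm=P2[(P2[:,2]>.1)&(P2[:,2]<.115)]; print('potrim',rm.min(0),rm.max(0))
    # circle fit
    a=np.c_[2*rm[:,:2],np.ones(len(rm))]; s=np.linalg.lstsq(a,(rm[:,:2]**2).sum(1),rcond=None)[0]; print('circ',s[:2],np.sqrt(s[2]+s[0]**2+s[1]**2))
E
```

```text
side 967
above rim 216 [0.628 0.069 0.149] [0.606 0.05  0.1  ] [0.651 0.101 0.179]
0.09 4 [0.635 0.096 0.101] [0.633 0.093 0.1  ] [0.637 0.101 0.102]
0.102 12 [0.639 0.093 0.107] [0.632 0.088 0.102] [0.646 0.098 0.113]
0.114 15 [0.634 0.083 0.121] [0.624 0.079 0.114] [0.644 0.088 0.125]
0.126 32 [0.631 0.08  0.132] [0.612 0.072 0.126] [0.649 0.088 0.138]
0.138 36 [0.629 0.072 0.143] [0.611 0.066 0.138] [0.651 0.083 0.149]
0.15 39 [0.627 0.065 0.156] [0.607 0.056 0.15 ] [0.645 0.074 0.162]
0.162 51 [0.625 0.058 0.169] [0.606 0.051 0.162] [0.644 0.067 0.174]
0.174 27 [0.623 0.059 0.176] [0.608 0.05  0.174] [0.641 0.066 0.179]
rim [0.615 0.091 0.083] [0.688 0.163 0.092] 110
potrim [ 0.458 -0.303  0.1  ] [ 0.69  -0.07   0.109]
circ [ 0.574 -0.187] 0.11349508309301584
top 688
above rim 210 [0.629 0.078 0.153] [0.606 0.053 0.099] [0.65  0.116 0.183]
0.09 3 [0.64  0.111 0.1  ] [0.633 0.107 0.099] [0.645 0.116 0.101]
0.102 13 [0.638 0.106 0.106] [0.631 0.099 0.102] [0.645 0.11  0.113]
0.114 13 [0.637 0.099 0.12 ] [0.63  0.09  0.115] [0.643 0.104 0.126]
0.126 24 [0.634 0.09  0.133] [0.617 0.082 0.128] [0.649 0.096 0.138]
0.138 32 [0.631 0.083 0.144] [0.613 0.074 0.138] [0.65 0.09 0.15]
0.15 39 [0.629 0.076 0.156] [0.61  0.066 0.15 ] [0.648 0.085 0.161]
0.162 38 [0.624 0.069 0.168] [0.606 0.055 0.162] [0.644 0.077 0.174]
0.174 48 [0.624 0.061 0.178] [0.608 0.053 0.174] [0.642 0.072 0.183]
rim [0.614 0.095 0.083] [0.687 0.169 0.094] 152
potrim [ 0.457 -0.302  0.1  ] [ 0.689 -0.071  0.114]
circ [ 0.573 -0.185] 0.11321057911082977
```

```bash
cd pics; python3 -c "
import cv2,numpy as np
a=cv2.imread('crop_side.png');b=cv2.imread('crop_top.png')
cv2.imwrite('crops.png',cv2.resize(np.hstack([a,b]),(800,400)))"
```

```text
(no output)
```

View pics/crops.png

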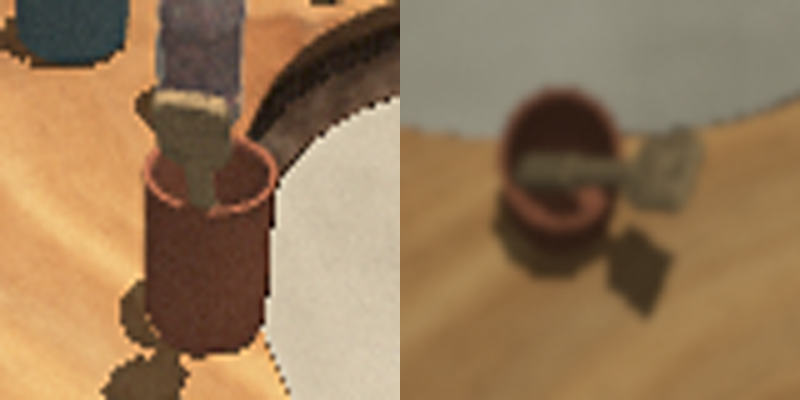

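```bash
python3 - <<'E'
from h import *
import pickle
np.set_printoptions(precision=3,suppress=True)
ps=pickle.load(open('p0.pkl','rb'))
ms=[]
for n,p in ps.items():
    P=cloud(p); q=P[(abs(P[...,0]-.63)<.05)&(abs(P[...,1]-.07)<.06)&(P[...,2]>.132)]
    from_c=q.mean(0); U,S,V=np.linalg.svd(q-from_c); print(n,len(q),from_c,'normal',V[2],S/np.sqrt(len(q)))
    print(V)
for n,c,r in [('side',220,231),('top',246,251),('side',298,208)]:
    pass
P=cloud(ps['top']);im=ps['top']['pixels'].astype(int)
dark=(im.sum(-1)<120)&(abs(P[...,0]-.415)<.09)&(abs(P[...,1]-.2)<.09)&(P[...,2]<.03)
q=P[dark];print('rest',(q.min(0)+q.max(0))/2,q.max(0)-q.min(0),np.median(q,0))
def rng(nm,x0,x1,y0,y1,zmin):
    q=P[(P[...,0]>x0)&(P[...,0]<x1)&(P[...,1]>y0)&(P[...,1]<y1)&(P[...,2]>zmin)];print(nm,q.min(0),q.max(0))
rng('mug',.53,.72,.38,.52,.05);rng('jar',.6,.75,.25,.36,.06)
pk=(im[...,2]>im[...,1]+60)&(im[...,0]>90)&(abs(P[...,2])<.03)
for y in (.04,.37):
    q=P[pk&(abs(P[...,0]-.47)<.08)&(abs(P[...,1]-y)<.08)];print('pink',q.min(0),q.max(0))
# pot handles dir + nuts
q=P[(np.hypot(P[...,0]-.574,P[...,1]+.186)>.122)&(np.hypot(P[...,0]-.574,P[...,1]+.186)<.155)&(P[...,2]>.05)&(P[...,2]<.11)]
print('handle',q[q[:,1]>-.186].mean(0),q[q[:,1]<-.186].mean(0))
m=(np.hypot(P[...,0]-.574,P[...,1]+.186)<.08)&(P[...,2]>.022)&(P[...,2]<.06); print('nuts',P[m].mean(0),P[m].min(0),P[m].max(0))
E
```

```text
side 168 [0.627 0.065 0.158] normal [-0.299 -0.832 -0.468] [0.016 0.011 0.002]
[[ 0.153  0.443 -0.884]
 [ 0.942 -0.335 -0.005]
 [-0.299 -0.832 -0.468]]
top 172 [0.627 0.073 0.161] normal [-0.283 -0.771 -0.571] [0.018 0.012 0.002]
[[-0.214 -0.529  0.821]
 [-0.935  0.354 -0.015]
 [-0.283 -0.771 -0.571]]
rest [0.41  0.206 0.008] [0.104 0.105 0.018] [0.41  0.206 0.008]
mug [0.571 0.391 0.05 ] [0.667 0.478 0.1  ]
jar [0.654 0.303 0.063] [0.714 0.36  0.11 ]
pink [ 0.417 -0.009 -0.004] [0.519 0.093 0.018]
pink [ 0.414  0.317 -0.002] [0.519 0.423 0.018]
handle [ 0.619 -0.055  0.086] [ 0.525 -0.315  0.086]
nuts [ 0.551 -0.176  0.032] [ 0.509 -0.244  0.022] [ 0.603 -0.137  0.044]
```

```bash
cat >> h.py <<'E'
from scipy.spatial.transform import Rotation as Ro
def rot(z,y):
    z=np.array(z,float);z/=np.linalg.norm(z);y=np.array(y,float);y-=z*(y@z);y/=np.linalg.norm(y)
    return np.c_[np.cross(y,z),y,z]
def plan(pos,R,n=None):
    s=bot.read_state(); dp=np.array(pos)-s['ee_pos']; dr=Ro.from_matrix(R@s['ee_rot'].T).as_rotvec()
    k=max(np.linalg.norm(dp)/.038,np.linalg.norm(dr)/.11)
    n=n or int(np.ceil(k)); print('rows',n,'tot',dp.round(4),dr.round(4),'per',(dp/n).round(4),(dr/n).round(4))
E
python3 - <<'E'
from h import *
R=rot((-.26,-.72,-.643),(-.94,.345,0)); plan((.66,.165,.25),R); print(R)
E
```

```text
rows 17 tot [ 0.5182 -0.3664 -0.0063] [-0.4427  0.8433  1.3794] per [ 0.0305 -0.0216 -0.0004] [-0.026   0.0496  0.0811]
[[-0.22160724 -0.93981539 -0.26007166]
 [-0.60379945  0.34167299 -0.72019844]
 [ 0.76571304 -0.00257007 -0.64317722]]
```

```bash
python3 -m jog '{"delta_pos":[[0.026,-0.0183,0.002],[0.026,-0.0183,0.002],[0.026,-0.0183,0.002],[0.026,-0.0183,0.002],[0.026,-0.0183,0.002],[0.026,-0.0183,0.002],[0.026,-0.0183,0.002],[0.026,-0.0183,0.002]],"dr":[[-0.022,0.042,0.069],[-0.022,0.042,0.069],[-0.022,0.042,0.069],[-0.022,0.042,0.069],[-0.022,0.042,0.069],[-0.022,0.042,0.069],[-0.022,0.042,0.069],[-0.022,0.042,0.069]],"hand":[1,1,1,1,1,1,1,1]}' 60
python3 - <<'E'
from h import *
s=bot.read_state();print(s['joint_pos'])
R=rot((-.26,-.72,-.643),(-.94,.345,0)); plan((.66,.165,.25),R)
E
```

```text
t: 2.42
ee_pos: [0.3512, 0.3839, 0.2725]
ee_rot: [[-0.91, -0.319, -0.266], [-0.253, 0.934, -0.254], [0.329, -0.163, -0.93]]
force: [0.1, 0.5, -0.3]
finger_gap: 0.0856
[ 0.68348254  0.44839397  0.28340835  1.78117068 -0.02857111  0.38783968]
rows 10 tot [ 0.3088 -0.2189 -0.0225] [-0.2667  0.5037  0.8251] per [ 0.0309 -0.0219 -0.0023] [-0.0267  0.0504  0.0825]
```

```bash
python3 -m jog '{"delta_pos":[[0.026,-0.0183,0],[0.026,-0.0183,0],[0.026,-0.0183,0],[0.026,-0.0183,0],[0.026,-0.0183,0],[0.026,-0.0183,0],[0.026,-0.0183,0],[0.026,-0.0183,0]],"dr":[[-0.022,0.042,0.069],[-0.022,0.042,0.069],[-0.022,0.042,0.069],[-0.022,0.042,0.069],[-0.022,0.042,0.069],[-0.022,0.042,0.069],[-0.022,0.042,0.069],[-0.022,0.042,0.069]],"hand":[1,1,1,1,1,1,1,1]}'
python3 - <<'E'
from h import *
s=bot.read_state();print(s['joint_pos'])
R=rot((-.26,-.72,-.643),(-.94,.345,0)); plan((.66,.165,.23),R)
E
```

```text
t: 3.08
ee_pos: [0.54, 0.2179, 0.2375]
ee_rot: [[-0.516, -0.806, -0.289], [-0.594, 0.58, -0.557], [0.617, -0.116, -0.779]]
force: [-0.7, 0.2, 0.5]
finger_gap: 0.0854
[ 0.42066459  0.69059178  0.50438384  1.94776028 -0.40084007 -0.36835207]
rows 4 tot [ 0.12   -0.0529 -0.0075] [-0.1261  0.1947  0.2621] per [ 0.03   -0.0132 -0.0019] [-0.0315  0.0487  0.0655]
```

```bash
python3 - <<'E'
from h import *
R=rot((-.16,-.623,-.766),(-.97,.25,0)); plan((.645,.137,.217),R)
E
```

```text
rows 4 tot [ 0.105  -0.0809 -0.0205] [0.0233 0.1172 0.37  ] per [ 0.0263 -0.0202 -0.0051] [0.0058 0.0293 0.0925]
```

```bash
python3 -m jog '{"delta_pos":[[0.026,-0.02,-0.001],[0.026,-0.02,-0.005],[0.026,-0.02,-0.007],[0.026,-0.02,-0.007],[0,0,0]],"dr":[[0.006,0.029,0.092],[0.006,0.029,0.092],[0.006,0.029,0.092],[0.006,0.029,0.092],[0,0,0]],"hand":[0.8,0.8,0.8,0.8,0.8]}'
python3 - <<'E'
from h import *
s=bot.read_state();print(s['joint_pos'])
R=rot((-.16,-.623,-.766),(-.97,.25,0)); plan((.645,.137,.217),R)
p=bot.read_camera('wrist');save(p,'w1'); print(p['T'])
E
```

```text
t: 3.5
ee_pos: [0.6456, 0.1354, 0.2161]
ee_rot: [[-0.193, -0.968, -0.162], [-0.742, 0.252, -0.621], [0.642, -0.0, -0.767]]
force: [-0.6, 0.4, -0.1]
finger_gap: 0.0684
[ 0.30290797  0.73702959  0.55156715  1.80231812 -0.57617763 -0.88786939]
rows 1 tot [-0.0006  0.0016  0.0009] [-0.0014  0.0001  0.0028] per [-0.0006  0.0016  0.0009] [-0.0014  0.0001  0.0028]
[[-9.67683709e-01  2.33004632e-01 -9.64213730e-02  6.50528833e-01]
 [ 2.52167047e-01  8.94361817e-01 -3.69497930e-01  1.51488614e-01]
 [ 1.40865385e-04 -3.81871420e-01 -9.24215450e-01  3.56048738e-01]
 [ 0.00000000e+00  0.00000000e+00  0.00000000e+00  1.00000000e+00]]
```

View pics/w1.png

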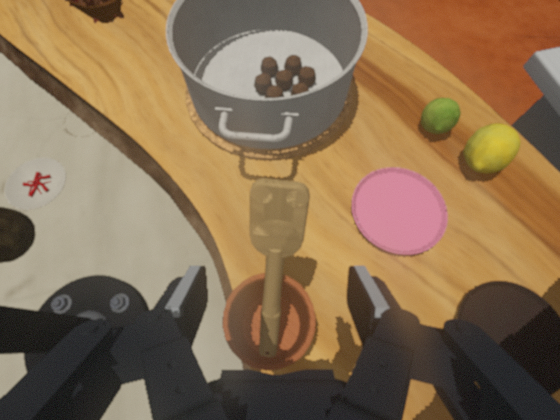

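```bash
python3 -m jog '{"delta_pos":[[-0.0034,-0.012,-0.015],[-0.0034,-0.012,-0.015],[-0.0034,-0.012,-0.015],[-0.0034,-0.012,-0.015],[0,0,0]],"dr":[[0,0,0],[0,0,0],[0,0,0],[0,0,0],[0,0,0]],"hand":[0.8,0.8,0.8,0.8,0.8]}'
python3 - <<'E'
from h import *
p=bot.read_camera('wrist');save(p,'w2')
p=bot.read_camera('side');cv2.imwrite('pics/s2.png',cv2.resize(p['pixels'][130:270,200:400],None,fx=4,fy=4))
E
```

```text
t: 3.97
ee_pos: [0.6276, 0.09, 0.1561]
ee_rot: [[-0.196, -0.967, -0.165], [-0.741, 0.256, -0.62], [0.642, 0.0, -0.767]]
force: [-0.4, 0.2, -0.5]
finger_gap: 0.0682
```

View pics/w2.png

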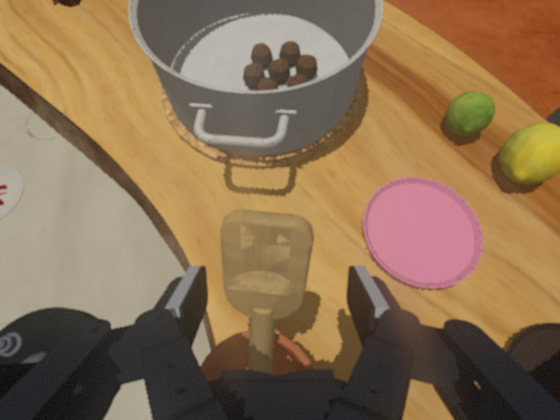

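View pics/s2.png

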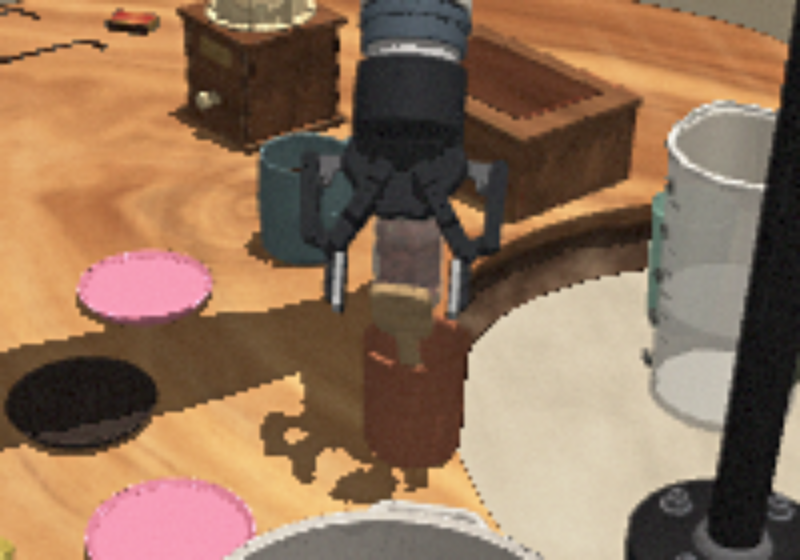

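```bash
python3 -m jog '{"delta_pos":[[0.0035,-0.003,-0.0025],[0,0,0],[0,0,0],[0,0,0],[0,0,0],[0,0,0],[0,0,0],[0,0,0]],"dr":[[0,0,0],[0,0,0],[0,0,0],[0,0,0],[0,0,0],[0,0,0],[0,0,0],[0,0,0]],"hand":[0.8,0.6,0.3,0.3,0.3,0.3,0.3,0.3]}' 60
python3 - <<'E'
from h import *
p=bot.read_camera('wrist');save(p,'w3')
E
```

```text
t: 4.73
ee_pos: [0.6328, 0.0882, 0.156]
ee_rot: [[-0.197, -0.967, -0.16], [-0.742, 0.254, -0.62], [0.641, -0.003, -0.768]]
force: [0.1, -0.3, 2.4]
finger_gap: 0.0379
```

View pics/w3.png

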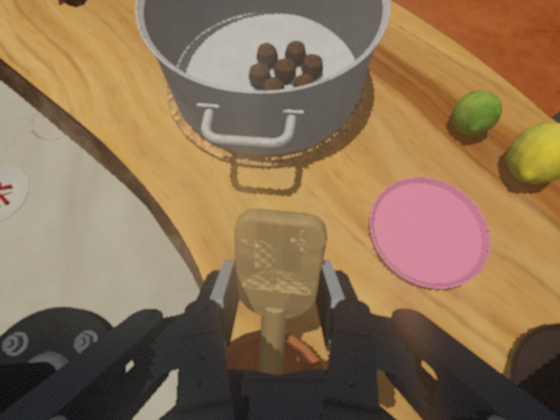

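```bash
python3 -m jog '{"delta_pos":[[-0.0015,-0.004,0.007],[-0.003,-0.008,0.014],[-0.0036,-0.01,0.017],[-0.0036,-0.01,0.017],[-0.0036,-0.01,0.017],[-0.0036,-0.01,0.017],[-0.0036,-0.01,0.017],[-0.002,-0.006,0.01]],"dr":[[0,0,0],[0,0,0],[0,0,0],[0,0,0],[0,0,0],[0,0,0],[0,0,0],[0,0,0]],"hand":[0.3,0.3,0.3,0.3,0.3,0.3,0.3,0.3]}' 60
python3 - <<'E'
from h import *
s=bot.read_state();print(s['joint_pos'])
p=bot.read_camera('wrist')
q=bot.read_camera('side');cv2.imwrite('pics/s4.png',np.hstack([cv2.resize(q['pixels'][110:270,200:400],(525,420)),cv2.resize(p['pixels'],(275,206)).repeat(1,0) if 0 else cv2.copyMakeBorder(cv2.resize(p['pixels'],(275,206)),0,214,0,0,cv2.BORDER_CONSTANT)]))
E
```

```text
t: 5.45
ee_pos: [0.6077, 0.0183, 0.2752]
ee_rot: [[-0.2, -0.967, -0.159], [-0.742, 0.255, -0.62], [0.64, -0.006, -0.768]]
force: [0.4, 0.3, -1.0]
finger_gap: 0.0385
[ 0.15392556  0.55254849  0.36307138  1.69910628 -0.62905738 -1.05237881]
```

View pics/s4.png

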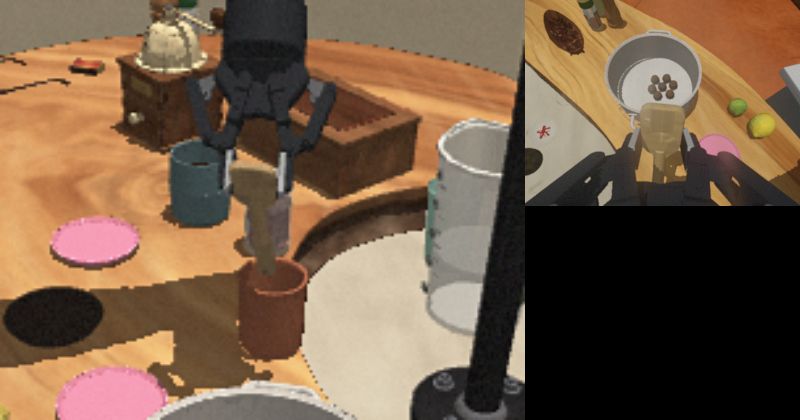

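```bash
python3 - <<'E'
from h import *
np.set_printoptions(precision=3,suppress=True)
u=np.array([-.18,-.50,.85]);u/=np.linalg.norm(u);w=np.array([.94,-.345,0]);w-=u*(u@w);w/=np.linalg.norm(w);n=np.cross(u,w);print(n)
b=np.array([.17,-.985,0]);b/=np.linalg.norm(b);Z=np.array([0,0,1.]);w2=np.cross(Z,b);print(w2)
Rrel=np.c_[b,w2,Z]@np.c_[u,w,n].T
s=bot.read_state();R=Rrel@s['ee_rot'];print(R)
off=s['ee_rot'].T@np.array([-.004,-.013,-.007]);print(off)
for z in (.15,.012):
    plan(np.array([.555,.095,z])-R@off,R); print(np.array([.555,.095,z])-R@off)
E
```

```text
[0.292 0.796 0.53 ]
[ 0.985  0.17  -0.   ]
[[ 0.224 -0.974  0.011]
 [-0.924 -0.209  0.32 ]
 [-0.31  -0.082 -0.947]]
[0.006 0.001 0.014]
rows 11 tot [-0.054  0.077 -0.109] [ 1.018 -0.094  0.474] per [-0.005  0.007 -0.01 ] [ 0.093 -0.009  0.043]
[0.554 0.096 0.165]
rows 11 tot [-0.054  0.077 -0.247] [ 1.018 -0.094  0.474] per [-0.005  0.007 -0.022] [ 0.093 -0.009  0.043]
[0.554 0.096 0.027]
```

```bash
python3 -m jog '{"delta_pos":[[-0.012,0,0.02],[-0.012,0,0.02],[-0.005,0.004,0],[-0.004,0.007,0],[-0.003,0.007,-0.01],[-0.003,0.007,-0.015],[-0.003,0.007,-0.015],[-0.003,0.007,-0.015]],"dr":[[0,0,0],[0,0,0],[0.093,-0.009,0.043],[0.093,-0.009,0.043],[0.093,-0.009,0.043],[0.093,-0.009,0.043],[0.093,-0.009,0.043],[0.093,-0.009,0.043]],"hand":[0.3,0.3,0.3,0.3,0.3,0.3,0.3,0.3]}' 60
python3 -m jog '{"delta_pos":[[-0.002,0.007,-0.015],[-0.002,0.007,-0.015],[-0.002,0.007,-0.015],[-0.002,0.008,-0.015],[-0.002,0.008,-0.015],[0,0,0]],"dr":[[0.093,-0.009,0.043],[0.093,-0.009,0.043],[0.093,-0.009,0.043],[0.093,-0.009,0.043],[0.093,-0.009,0.043],[0,0,0]],"hand":[0.3,0.3,0.3,0.3,0.3,0.3]}' 60
cat > look.py <<'E'
from h import *
import sys
def look(name,box,extra=True):
    q=bot.read_camera('side');p=bot.read_camera('wrist')
    r0,r1,c0,c1=box; a=q['pixels'][r0:r1,c0:c1]; a=cv2.resize(a,(400,int(400*(r1-r0)/(c1-c0)))); b=cv2.resize(p['pixels'],(400,300))
    H=max(a.shape[0],300); f=lambda i:cv2.copyMakeBorder(i,0,H-i.shape[0],0,0,cv2.BORDER_CONSTANT)
    cv2.imwrite(f'pics/{name}.png',np.hstack([f(a),f(b)])); return q,p
E
python3 - <<'E'
from look import *
look('l5',(120,300,180,380)); print(bot.read_state()['joint_pos'])
E
```

```text
t: 6.22
ee_pos: [0.563, 0.06, 0.256]
ee_rot: [[0.015, -1.0, -0.01], [-0.991, -0.014, -0.132], [0.132, 0.012, -0.991]]
force: [-0.8, -0.5, -0.0]
finger_gap: 0.0382
t: 6.72
ee_pos: [0.5513, 0.0957, 0.1777]
ee_rot: [[0.224, -0.974, 0.006], [-0.921, -0.21, 0.329], [-0.319, -0.08, -0.944]]
force: [-0.1, -0.9, -0.7]
finger_gap: 0.0382
[-0.13688878  0.30591598 -0.14494721  1.155244    0.32586687 -1.93675421]
```

View pics/l5.png

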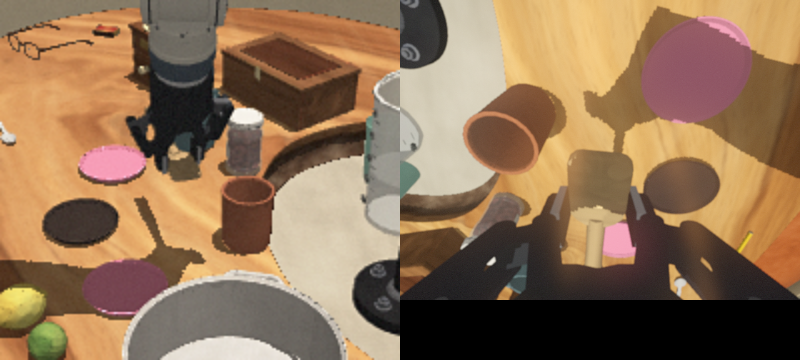

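```bash
python3 - <<'E'
from h import *
np.set_printoptions(precision=3,suppress=True)
p=bot.read_camera('wrist');P=cloud(p)
for nm,(c0,c1,r0,r1) in {'blade':(250,300,225,290),'neck':(268,282,315,365)}.items():
    q=P[r0:r1,c0:c1].reshape(-1,3);q=q[~np.isnan(q[:,0])&(q[:,2]>.08)];m=q.mean(0);V=np.linalg.svd(q-m)[2];print(nm,m,V,q.min(0),q.max(0))
    cc=(c0+c1)//2
    for r in range(r0,r1,10): print(r,w(p,cc,r))
E
```

```text
blade [0.559 0.082 0.168] [[-0.159  0.987 -0.007]
 [-0.987 -0.158  0.016]
 [ 0.015  0.01   1.   ]] [0.544 0.061 0.167] [0.572 0.106 0.17 ]
225 [0.562 0.064 0.168]
235 [0.561 0.069 0.169]
245 [0.56  0.074 0.169]
255 [0.559 0.08  0.168]
265 [0.558 0.086 0.168]
275 [0.556 0.092 0.168]
285 [0.555 0.099 0.168]
neck [0.546 0.141 0.17 ] [[-0.21   0.977 -0.024]
 [ 0.941  0.209  0.266]
 [-0.265 -0.033  0.964]] [0.537 0.117 0.166] [0.554 0.169 0.172]
315 [0.551 0.118 0.171]
325 [0.549 0.126 0.171]
335 [0.547 0.136 0.17 ]
345 [0.545 0.145 0.17 ]
355 [0.543 0.155 0.17 ]
```

```bash
python3 -m jog '{"delta_pos":[[0,0,-0.035],[0,0,-0.035],[0,0,-0.035],[0,0,-0.025],[0,0,-0.01],[0,0,0]],"dr":[[0,0,0],[0,0,0],[0,0,0],[0,0,0],[0,0,0],[0,0,0]],"hand":[0.3,0.3,0.3,0.3,0.3,0.3]}'
python3 -m jog '{"delta_pos":[[0,0,-0.004],[0,0,-0.003],[0,0,0]],"dr":[[0,0,0],[0,0,0],[0,0,0]],"hand":[0.3,0.3,0.3]}'
python3 -m jog '{"delta_pos":[[0,0,-0.003],[0,0,0]],"dr":[[0,0,0],[0,0,0]],"hand":[0.3,0.3]}'
```

```text
t: 7.37
ee_pos: [0.5528, 0.0966, 0.0406]
ee_rot: [[0.226, -0.974, 0.01], [-0.923, -0.211, 0.323], [-0.313, -0.082, -0.946]]
force: [0.2, 0.5, -0.9]
finger_gap: 0.0382
t: 7.62
ee_pos: [0.5541, 0.0961, 0.0358]
ee_rot: [[0.227, -0.974, 0.015], [-0.923, -0.21, 0.324], [-0.312, -0.087, -0.946]]
force: [0.3, -0.1, -0.8]
finger_gap: 0.0379
t: 7.78
ee_pos: [0.5535, 0.096, 0.0322]
ee_rot: [[0.227, -0.974, 0.014], [-0.922, -0.21, 0.324], [-0.313, -0.086, -0.946]]
force: [-0.4, 0.3, -0.6]
finger_gap: 0.0384
```

```bash
python3 -m jog '{"delta_pos":[[0,0,-0.003],[0,0,0]],"dr":[[0,0,0],[0,0,0]],"hand":[0.3,0.3]}'
python3 -m jog '{"delta_pos":[[0,0,-0.003],[0,0,0]],"dr":[[0,0,0],[0,0,0]],"hand":[0.3,0.3]}'
```

```text
t: 7.95
ee_pos: [0.5532, 0.096, 0.0286]
ee_rot: [[0.226, -0.974, 0.013], [-0.922, -0.21, 0.324], [-0.313, -0.085, -0.946]]
force: [-0.2, 0.2, -0.8]
finger_gap: 0.038
t: 8.12
ee_pos: [0.5536, 0.0961, 0.0265]
ee_rot: [[0.226, -0.974, 0.014], [-0.922, -0.21, 0.325], [-0.313, -0.086, -0.946]]
force: [-2.9, -1.3, 11.1]
finger_gap: 0.0383
```

```bash
python3 -m jog '{"delta_pos":[[0,0,0.001],[0,0,0],[0,0,0],[0,0,0]],"dr":[[0,0,0],[0,0,0],[0,0,0],[0,0,0]],"hand":[0.6,0.6,0.6,0.6]}'
python3 -m jog '{"delta_pos":[[0,0,0.02],[0,0,0.03],[0,0,0.035],[0,0,0.035],[0,0,0]],"dr":[[0,0,0],[0,0,0],[0,0,0],[0,0,0],[0,0,0]],"hand":[0.6,0.6,0.6,0.6,0.5]}'
python3 - <<'E'
from look import *
import pickle
q,p=look('l6',(120,300,180,380)); pickle.dump((q,p),open('p6.pkl','wb'))
E
```

```text
t: 8.45
ee_pos: [0.5532, 0.0961, 0.0266]
ee_rot: [[0.226, -0.974, 0.013], [-0.922, -0.21, 0.324], [-0.313, -0.085, -0.946]]
force: [-0.5, 0.1, -0.8]
finger_gap: 0.0514
t: 8.87
ee_pos: [0.5557, 0.096, 0.1529]
ee_rot: [[0.229, -0.973, 0.021], [-0.923, -0.21, 0.324], [-0.31, -0.094, -0.946]]
force: [0.8, -0.7, -0.9]
finger_gap: 0.0431
```

View pics/l6.png

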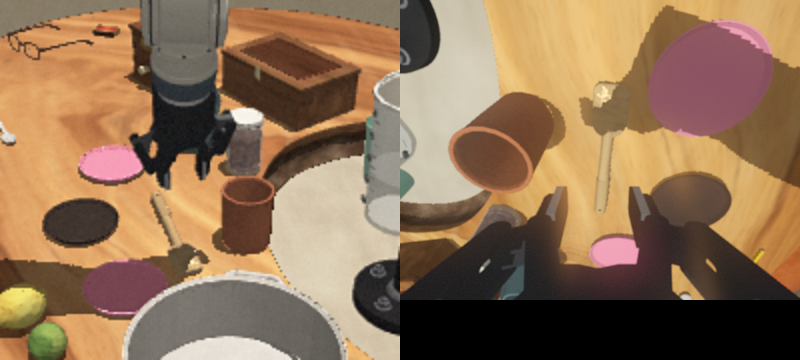

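```bash
python3 - <<'E'
from h import *
import pickle
np.set_printoptions(precision=3,suppress=True)
q,p=pickle.load(open('p6.pkl','rb'))
for nm,k in (('side',q),('wrist',p)):
    P=cloud(k); m=(P[...,0]>.48)&(P[...,0]<.605)&(P[...,1]>.02)&(P[...,1]<.30)&(P[...,2]>.008)&(P[...,2]<.03)
    s=P[m]; print(nm,len(s),s.min(0),s.max(0))
    g=s[s[:,1]>.13]; mm=g.mean(0);V=np.linalg.svd((g-mm)[:,:2])[2];print('handle mean',mm,'dir',V[0])
    d=V[0]*np.sign(-V[0][1]); t=(g[:,:2]-mm[:2])@d; print('end',mm[:2]+d*t.min(), 'lat',np.percentile((g[:,:2]-mm[:2])@V[1],[2,98]))
    t=(s[:,:2]-mm[:2])@d; print('tip',mm[:2]+d*t.max())
    for y in np.arange(.02,.28,.02):
        a=s[(s[:,1]>=y)&(s[:,1]<y+.02)]
        if len(a)>3: print(y.round(2),len(a),np.percentile(a[:,0],[3,50,97]),np.percentile(a[:,2],95))
E
```

```text
side 341 [0.481 0.022 0.008] [0.577 0.257 0.018]
handle mean [0.539 0.195 0.013] dir [ 0.147 -0.989]
end [0.53  0.256] lat [-0.009  0.008]
tip [0.563 0.03 ]
0.02 8 [0.492 0.523 0.525] 0.011869427379633167
0.04 6 [0.521 0.524 0.526] 0.010764254999308803
0.06 58 [0.512 0.553 0.574] 0.011212790421257718
0.08 71 [0.489 0.55  0.574] 0.011228803169737067
0.1 53 [0.537 0.552 0.571] 0.011638057590018614
0.12 23 [0.542 0.549 0.559] 0.014045933200382754
0.14 19 [0.54  0.545 0.551] 0.013278193081503985
0.16 19 [0.536 0.542 0.548] 0.014306345500463863
0.18 24 [0.532 0.539 0.547] 0.0168732555566687
0.2 21 [0.528 0.536 0.545] 0.016596761492645218
0.22 20 [0.525 0.533 0.541] 0.015315753437882518
0.24 19 [0.524 0.532 0.54 ] 0.016962293658856452
wrist 7293 [0.48  0.02  0.008] [0.579 0.258 0.018]
handle mean [0.542 0.189 0.015] dir [-0.147  0.989]
end [0.531 0.257] lat [-0.008  0.008]
tip [0.566 0.026]
0.02 648 [0.482 0.508 0.526] 0.012225265105984042
0.04 544 [0.482 0.51  0.526] 0.012167034499701388
0.06 1698 [0.487 0.552 0.576] 0.01239665658347024
0.08 1554 [0.484 0.551 0.575] 0.012636130439615062
0.1 983 [0.536 0.554 0.572] 0.013333051368515156
0.12 356 [0.543 0.551 0.562] 0.015225007806870111
0.14 286 [0.541 0.547 0.554] 0.015358262048143181
0.16 276 [0.537 0.545 0.552] 0.016043205719597407
0.18 293 [0.533 0.541 0.549] 0.016842950209032485
0.2 259 [0.53  0.539 0.547] 0.017358246093743823
0.22 229 [0.527 0.536 0.544] 0.01751338057187781
0.24 167 [0.525 0.533 0.541] 0.017796140582309262
```

```bash
python3 - <<'E'
from h import *
R=rot((.0735,-.4945,-.866),(-.989,-.147,0)); plan((.534,.232,.10),R); print(R.round(3))
E
```

```text
rows 8 tot [-0.0199  0.136  -0.0479] [-0.8431 -0.0693 -0.0981] per [-0.0025  0.017  -0.006 ] [-0.1054 -0.0087 -0.0123]
[[ 0.127 -0.989  0.074]
 [-0.857 -0.147 -0.495]
 [ 0.5   -0.    -0.866]]
```

```bash
python3 -m jog '{"delta_pos":[[-0.0025,0.017,-0.002],[-0.0025,0.017,-0.002],[-0.0025,0.017,-0.002],[-0.0025,0.017,-0.006],[-0.0025,0.017,-0.008],[-0.0025,0.017,-0.01],[-0.0025,0.017,-0.01],[-0.0025,0.017,-0.01]],"dr":[[-0.105,-0.009,-0.012],[-0.105,-0.009,-0.012],[-0.105,-0.009,-0.012],[-0.105,-0.009,-0.012],[-0.105,-0.009,-0.012],[-0.105,-0.009,-0.012],[-0.105,-0.009,-0.012],[-0.105,-0.009,-0.012]],"hand":[0.5,0.5,0.5,0.5,0.5,0.5,0.5,0.5]}'
python3 -m jog '{"delta_pos":[[0,0,0]],"dr":[[0,0,0]],"hand":[0.5]}'
python3 - <<'E'
from h import *
s=bot.read_state();print(s['joint_pos'])
R=rot((.0735,-.4945,-.866),(-.989,-.147,0)); plan((.534,.232,.045),R)
p=bot.read_camera('wrist');save(p,'w7')
E
```

```text
t: 9.63
ee_pos: [0.5326, 0.233, 0.0957]
ee_rot: [[0.128, -0.989, 0.075], [-0.856, -0.149, -0.496], [0.502, -0.001, -0.865]]
force: [0.6, -0.7, -0.5]
finger_gap: 0.0427
t: 9.72
ee_pos: [0.5306, 0.2357, 0.0905]
ee_rot: [[0.136, -0.988, 0.07], [-0.853, -0.153, -0.499], [0.503, 0.009, -0.864]]
force: [-1.2, 0.4, -1.3]
finger_gap: 0.0427
[ 0.49352874  0.5450939  -0.06525338  1.16017241 -0.49169122 -1.18264367]
rows 2 tot [ 0.0034 -0.0037 -0.0455] [ 0.0052 -0.0078 -0.0058] per [ 0.0017 -0.0019 -0.0227] [ 0.0026 -0.0039 -0.0029]
```

View pics/w7.png

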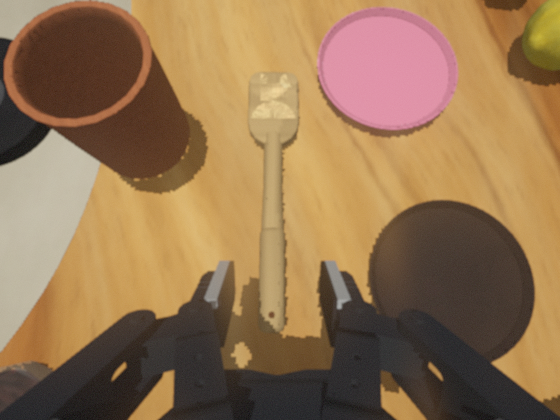

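```bash
python3 -m jog '{"delta_pos":[[0.0015,-0.002,-0.018],[0.001,-0.002,-0.018],[0,0,-0.014],[0,0,-0.005],[0,0,0],[0,0,0]],"dr":[[0,0,0],[0,0,0],[0,0,0],[0,0,0],[0,0,0],[0,0,0]],"hand":[0.5,0.5,0.5,0.5,0.5,0.5]}'
python3 - <<'E'
from h import *
p=bot.read_camera('wrist');save(p,'w8')
E
```

```text
t: 10.27
ee_pos: [0.5359, 0.2274, 0.0421]
ee_rot: [[0.128, -0.989, 0.073], [-0.859, -0.147, -0.491], [0.496, -0.0, -0.868]]
force: [-0.4, 0.2, -0.1]
finger_gap: 0.0425
```

View pics/w8.png

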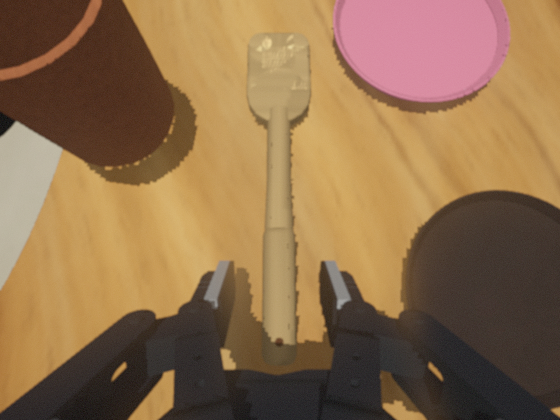

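```bash
python3 -m jog '{"delta_pos":[[-0.001,0.002,-0.006],[0,0.001,-0.004],[0,0,0]],"dr":[[0,0,0],[0,0,0],[0,0,0]],"hand":[0.5,0.5,0.5]}'
python3 -m jog '{"delta_pos":[[0,0,-0.002],[0,0,0]],"dr":[[0,0,0],[0,0,0]],"hand":[0.5,0.5]}'
```

```text
t: 10.57
ee_pos: [0.5345, 0.2313, 0.0312]
ee_rot: [[0.129, -0.989, 0.074], [-0.858, -0.148, -0.491], [0.497, 0.0, -0.868]]
force: [-1.1, 0.9, -0.0]
finger_gap: 0.0428
t: 10.73
ee_pos: [0.5346, 0.2312, 0.0295]
ee_rot: [[0.129, -0.989, 0.074], [-0.858, -0.148, -0.491], [0.497, -0.0, -0.868]]
force: [-0.2, 0.5, -0.0]
finger_gap: 0.0429
```

```bash
python3 -m jog '{"delta_pos":[[0,0,0],[0,0,0],[0,0,0],[0,0,0],[0,0,0],[0,0,0]],"dr":[[0,0,0],[0,0,0],[0,0,0],[0,0,0],[0,0,0],[0,0,0]],"hand":[0.3,0.1,0.05,0.05,0.05,0.05]}' 100
```

```text
t: 11.23
ee_pos: [0.5349, 0.2312, 0.03]
ee_rot: [[0.128, -0.989, 0.074], [-0.858, -0.148, -0.491], [0.497, -0.001, -0.868]]
force: [-1.5, 0.8, 3.8]
finger_gap: 0.0147
```

```bash
python3 -m jog '{"delta_pos":[[0,0,0.01],[0,0,0.025],[0,0,0.035],[0,0,0.035],[0,0,0.035],[0,0,0.01],[0,0,0]],"dr":[[0,0,0],[0,0,0],[0,0,0],[0,0,0],[0,0,0],[0,0,0],[0,0,0]],"hand":[0.05,0.05,0.05,0.05,0.05,0.05,0.05]}'
python3 - <<'E'
from look import *
import pickle
q,p=look('l9',(120,300,180,380)); pickle.dump((q,p),open('p9.pkl','wb'))
E
```

```text
t: 11.82
ee_pos: [0.5357, 0.2316, 0.1833]
ee_rot: [[0.126, -0.989, 0.078], [-0.86, -0.148, -0.489], [0.495, -0.006, -0.869]]
force: [1.0, 0.4, -1.6]
finger_gap: 0.0149
```

View pics/l9.png

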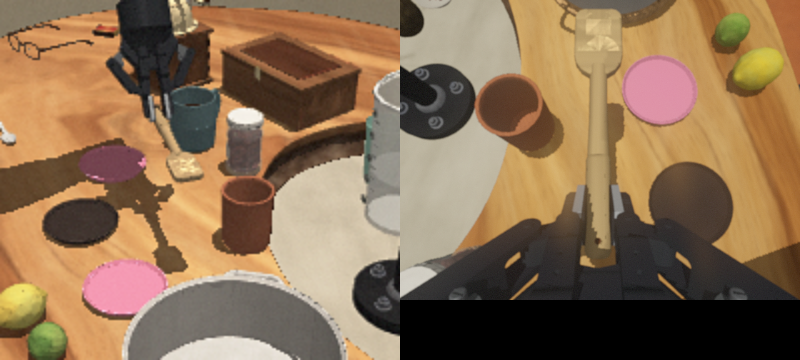

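```bash
cat > meas.py <<'E'
from h import *
np.set_printoptions(precision=4,suppress=True)
def meas(p,s=None,verbose=True):
    s=s or bot.read_state(); R=s['ee_rot'];t=s['ee_pos']
    P=(cloud(p)-t)@R  # tool frame
    m=(abs(P[...,1])<.03)&(P[...,0]>.02)&(P[...,0]<.22)&(P[...,2]>.0)&(P[...,2]<.17)
    q=P[m]; 
    # paddle axis expected direction in tool frame approx (x~cos30,z~sin30)
    return q
E
python3 - <<'E'
from meas import *
import pickle
q0,p=pickle.load(open('p9.pkl','rb'))
s=bot.read_state();print(s['ee_pos'])
R=s['ee_rot'];t=s['ee_pos']
P=cloud(p)
m=(abs(P[...,0]-.55)<.05)&(P[...,1]>.0)&(P[...,1]<.27)&(P[...,2]>.12)
m[:,:]&=True
rr,cc=np.where(m); sel=(rr<330)&(cc>240)&(cc<320)
q=P[rr[sel],cc[sel]]
im=p['pixels'][rr[sel],cc[sel]].astype(int); q=q[(im[:,2]-im[:,0])>25]
for y in np.arange(.0,.26,.02):
    a=q[(q[:,1]>=y)&(q[:,1]<y+.02)]
    if len(a)>3: print(y.round(2),len(a),np.percentile(a[:,0],[3,50,97]),np.percentile(a[:,2],[5,50,95]))
print(q.min(0),q.max(0))
bl=q[q[:,1]<.09];V=np.linalg.svd(bl-bl.mean(0),full_matrices=False)[2];print('blade',bl.mean(0),V)
E
```

```text
[0.5345 0.231  0.1792]
0.06 1454 [0.5408 0.5578 0.5768] [0.16   0.1609 0.1619]
0.08 1931 [0.538  0.5566 0.5755] [0.1602 0.1613 0.1623]
0.1 1990 [0.5363 0.554  0.5723] [0.16   0.1616 0.163 ]
0.12 1067 [0.5427 0.5517 0.5655] [0.1576 0.1627 0.1649]
0.14 859 [0.541  0.5479 0.5547] [0.1599 0.1639 0.1654]
0.16 975 [0.5375 0.545  0.5522] [0.1599 0.1646 0.1663]
0.18 1196 [0.5334 0.5419 0.5498] [0.162  0.1658 0.1673]
0.2 1540 [0.5302 0.5392 0.5492] [0.1639 0.1668 0.1726]
0.22 2139 [0.5284 0.5394 0.551 ] [0.1658 0.1677 0.209 ]
0.24 333 [0.5269 0.5354 0.5421] [0.1656 0.1673 0.1691]
[0.5179 0.0598 0.1529] [0.5795 0.2454 0.2165]
blade [0.5579 0.077  0.161 ] [[-0.9999  0.0147  0.0014]
 [-0.0147 -0.9996 -0.0225]
 [ 0.001  -0.0225  0.9997]]
```

```bash
cat > stir.py <<'E'
from h import *
np.set_printoptions(precision=4,suppress=True)
# paddle in tool frame, measured at this pose
R9=np.array([[0.126,-0.989,0.078],[-0.86,-0.148,-0.489],[0.495,-0.006,-0.869]]);U,_,Vt=np.linalg.svd(R9);R9=U@Vt
t9=np.array([.5345,.231,.1792])
tipT=R9.T@(np.array([.5595,.0587,.156])-t9)
b9=np.array([.13,-.991,-.022]);b9/=np.linalg.norm(b9); w9=np.cross([0,0,1],b9);w9/=np.linalg.norm(w9)
F9=np.c_[b9,w9,np.cross(b9,w9)]; FT=R9.T@F9   # paddle axes in tool frame (x to tip,y across,z normal)
def pose(tip,b,e):
    b=np.array([b[0],b[1],0.]);b/=np.linalg.norm(b);w=np.cross([0,0,1],b)
    d=b*np.cos(e)+np.array([0,0,-np.sin(e)]); F=np.c_[d,w,np.cross(d,w)]
    R=F@FT.T; return np.array(tip)-R@tipT,R
C=np.array([.572,-.186]);PX=np.array([.94,-.34]);PY=np.array([.34,.94])
def potp(x,y,z): return np.append(C+x*PX+y*PY,z)
E
python3 - <<'E'
from stir import *
import pickle
e=np.radians(68)
print(tipT)
for tip in (potp(.05,0,.16),potp(.05,0,.017)):
    t,R=pose(tip,-PY,e); print(t,R); plan(t,R)
p=pickle.load(open('p0.pkl','rb'))['top'];P=cloud(p)
m=(np.hypot(P[...,0]-C[0],P[...,1]-C[1])<.085)&(P[...,2]>.018)&(P[...,2]<.06);im=p['pixels'].astype(int);m&=im.sum(-1)<280
q=P[m][:,:2]-C; X=np.c_[q@PX,q@PY];print(len(X),X.mean(0),X.min(0),X.max(0))
H=np.histogram2d(X[:,0],X[:,1],bins=[np.arange(-.09,.1,.01)]*2)[0].astype(int);print(H)
E
```

```text
[0.1398 0.0009 0.1063]
[ 0.6329 -0.1576  0.3291] [[-0.2592 -0.9409  0.2182]
 [-0.7547  0.3383  0.5622]
 [-0.6027 -0.0189 -0.7977]]
rows 12 tot [ 0.0984 -0.3886  0.1499] [ 1.1694 -0.1324 -0.4248] per [ 0.0082 -0.0324  0.0125] [ 0.0974 -0.011  -0.0354]
[ 0.6329 -0.1576  0.1861] [[-0.2592 -0.9409  0.2182]
 [-0.7547  0.3383  0.5622]
 [-0.6027 -0.0189 -0.7977]]
rows 12 tot [ 0.0984 -0.3886  0.0069] [ 1.1694 -0.1324 -0.4248] per [ 0.0082 -0.0324  0.0006] [ 0.0974 -0.011  -0.0354]
344 [-0.024   0.0031] [-0.0644 -0.0372] [0.0173 0.0423]
[[ 0  0  0  0  0  0  0  0  0  0  0  0  0  0  0  0  0  0]
 [ 0  0  0  0  0  0  0  0  0  0  0  0  0  0  0  0  0  0]
 [ 0  0  0  0  0  0  0  3  7  0  0  0  0  0  0  0  0  0]
 [ 0  0  0  0  0  0  0  8 14  6  4 11  3  0  0  0  0  0]
 [ 0  0  0  0  0  2  6  5  5  2  4 11  6  0  0  0  0  0]
 [ 0  0  0  0  0  8 15  7  4  4  1  3  1  0  0  0  0  0]
 [ 0  0  0  0  0  3  5  2 12 13  4  1  5  0  0  0  0  0]
 [ 0  0  0  0  0  0  1  0  4 11  1 12 12  4  0  0  0  0]
 [ 0  0  0  0  0  1 11 15  0  5  7  7 10  1  0  0  0  0]
 [ 0  0  0  0  0  0  7 11  0  9 14  5  0  0  0  0  0  0]
 [ 0  0  0  0  0  0  0  0  0  3  7  1  0  0  0  0  0  0]
 [ 0  0  0  0  0  0  0  0  0  0  0  0  0  0  0  0  0  0]
 [ 0  0  0  0  0  0  0  0  0  0  0  0  0  0  0  0  0  0]
 [ 0  0  0  0  0  0  0  0  0  0  0  0  0  0  0  0  0  0]
 [ 0  0  0  0  0  0  0  0  0  0  0  0  0  0  0  0  0  0]
 [ 0  0  0  0  0  0  0  0  0  0  0  0  0  0  0  0  0  0]
 [ 0  0  0  0  0  0  0  0  0  0  0  0  0  0  0  0  0  0]
 [ 0  0  0  0  0  0  0  0  0  0  0  0  0  0  0  0  0  0]]
```

```bash
python3 -m jog '{"delta_pos":[[0.006,-0.022,0.02],[0.006,-0.0243,0.02],[0.006,-0.0243,0.02],[0.006,-0.0243,0.02],[0.006,-0.0243,0.02],[0.006,-0.0243,0.02],[0.006,-0.0243,0.02],[0.006,-0.0243,0.02]],"dr":[[0.073,-0.0083,-0.0266],[0.073,-0.0083,-0.0266],[0.073,-0.0083,-0.0266],[0.073,-0.0083,-0.0266],[0.073,-0.0083,-0.0266],[0.073,-0.0083,-0.0266],[0.073,-0.0083,-0.0266],[0.073,-0.0083,-0.0266]],"hand":[0.05,0.05,0.05,0.05,0.05,0.05,0.05,0.05]}'
python3 - <<'E'
from stir import *
print(bot.read_state()['joint_pos'])
t,R=pose(potp(.05,0,.16),-PY,np.radians(68));plan(t,R)
E
```

```text
t: 12.58
ee_pos: [0.5826, 0.0379, 0.3389]
ee_rot: [[-0.092, -0.992, 0.088], [-0.994, 0.097, 0.057], [-0.065, -0.082, -0.995]]
force: [2.0, 0.4, -0.5]
finger_gap: 0.0149
[-0.1096  0.2517  0.215   1.4526  0.066  -1.5831]
rows 6 tot [ 0.0503 -0.1955 -0.0098] [ 0.5818 -0.0677 -0.2113] per [ 0.0084 -0.0326 -0.0016] [ 0.097  -0.0113 -0.0352]
```

```bash
python3 -m jog '{"delta_pos":[[0.0063,-0.0243,0],[0.0063,-0.0243,0],[0.0063,-0.0243,0],[0.0063,-0.0243,0],[0.0063,-0.0243,0],[0.0063,-0.0243,0],[0.0063,-0.0243,0],[0.0063,-0.0243,0]],"dr":[[0.0727,-0.0085,-0.0264],[0.0727,-0.0085,-0.0264],[0.0727,-0.0085,-0.0264],[0.0727,-0.0085,-0.0264],[0.0727,-0.0085,-0.0264],[0.0727,-0.0085,-0.0264],[0.0727,-0.0085,-0.0264],[0.0727,-0.0085,-0.0264]],"hand":[0.05,0.05,0.05,0.05,0.05,0.05,0.05,0.05]}'
python3 -m jog '{"delta_pos":[[0,0,0]],"dr":[[0,0,0]],"hand":[0.05]}'
python3 - <<'E'
from stir import *
from look import look
print(bot.read_state()['joint_pos'])
t,R=pose(potp(.05,0,.16),-PY,np.radians(68));plan(t,R)
s=bot.read_state();print('tip',s['ee_pos']+s['ee_rot']@tipT)
q,p=look('l10',(150,390,200,420));import pickle;pickle.dump((q,p,s),open('p10.pkl','wb'))
E
```

```text
t: 13.25
ee_pos: [0.6333, -0.157, 0.3376]
ee_rot: [[-0.261, -0.94, 0.219], [-0.754, 0.34, 0.562], [-0.603, -0.018, -0.797]]
force: [1.6, 1.2, -0.0]
finger_gap: 0.0147
t: 13.33
ee_pos: [0.6335, -0.1612, 0.3336]
ee_rot: [[-0.268, -0.939, 0.218], [-0.751, 0.345, 0.564], [-0.604, -0.013, -0.797]]
force: [0.8, -0.3, -2.1]
finger_gap: 0.0149
[-0.627   0.4789  0.4104  1.6937  0.6237 -1.912 ]
rows 1 tot [-0.0006  0.0036 -0.0045] [-0.0036 -0.0054  0.0067] per [-0.0006  0.0036 -0.0045] [-0.0036 -0.0054  0.0067]
tip [ 0.6184 -0.2059  0.1645]
```

View pics/l10.png

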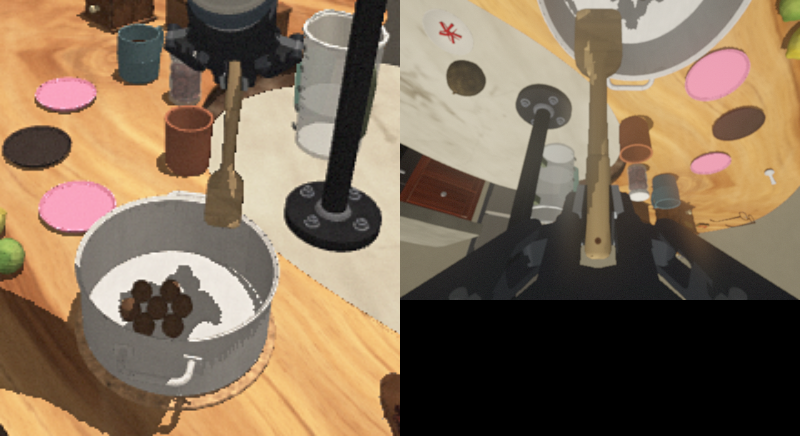

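```bash
python3 - <<'E'
from stir import *
import pickle
q,p,s=pickle.load(open('p10.pkl','rb'))
tip=s['ee_pos']+s['ee_rot']@tipT
print(proj(q,tip),w(q,322,270),w(q,322,262),proj(p,tip))
P=cloud(q);m=(abs(P[...,0]-tip[0])<.035)&(abs(P[...,1]-tip[1])<.05)&(P[...,2]>.125)&(P[...,2]<.26)
a=P[m];print(len(a),a.min(0),a.max(0))
for z in np.arange(.13,.25,.01):
    k=a[(a[:,2]>=z)&(a[:,2]<z+.01)]
    if len(k)>2: print(z.round(2),k.mean(0),np.ptp(k[:,0]))
E
```

```text
(np.float64(321.1594330057293), np.float64(275.37966640881336)) [ 0.6202 -0.2028  0.1755] [ 0.6205 -0.1974  0.1912] (np.float64(278.3468468252896), np.float64(7.297487964432946))
737 [ 0.6015 -0.2124  0.167 ] [ 0.6429 -0.1682  0.2598]
0.16 [ 0.619  -0.2056  0.1687] 0.02936900393065467
0.17 [ 0.6191 -0.2032  0.1752] 0.037839732749785915
0.18 [ 0.6217 -0.2     0.1848] 0.03606837868816393
0.19 [ 0.6221 -0.1956  0.1951] 0.037875139050607465
0.2 [ 0.6236 -0.192   0.205 ] 0.03752853471239792
0.21 [ 0.6254 -0.1884  0.2148] 0.035905315320185816
0.22 [ 0.626  -0.1848  0.2238] 0.02559713253891982
0.23 [ 0.6274 -0.1823  0.2343] 0.011577379726883885
0.24 [ 0.628  -0.1774  0.2445] 0.01444076721029064
```

```bash
python3 -m jog '{"delta_pos":[[0,0.001,-0.025],[0,0.001,-0.025],[0,0.001,-0.025],[0,0,-0.025],[0,0,-0.025],[0,0,-0.012],[0,0,0]],"dr":[[0,0,0],[0,0,0],[0,0,0],[0,0,0],[0,0,0],[0,0,0],[0,0,0]],"hand":[0.05,0.05,0.05,0.05,0.05,0.05,0.05]}'
cat > tip.py <<'E'
from stir import *
s=bot.read_state();tip=s['ee_pos']+s['ee_rot']@tipT;d=tip[:2]-C
print('tip',tip,'pot',d@PX,d@PY,'F',s['force'],'t',s['t'],'q',s['joint_pos'])
E
python3 tip.py
```

```text
t: 14.02
ee_pos: [0.632, -0.1501, 0.1995]
ee_rot: [[-0.26, -0.942, 0.214], [-0.757, 0.336, 0.561], [-0.6, -0.017, -0.8]]
force: [0.3, -1.3, -1.7]
finger_gap: 0.0149
tip [ 0.6176 -0.1959  0.0306] pot 0.046253945928713555 0.00617314754678689 F [ 0.2842 -1.3233 -1.6898] t 14.0167 q [-0.6125  0.5034  0.1132  1.3625  0.6212 -1.9045]
```

```bash
python3 -m jog '{"delta_pos":[[0,-0.003,-0.007],[0,-0.002,-0.005],[0,0,0]],"dr":[[0,0,0],[0,0,0],[0,0,0]],"hand":[0.05,0.05,0.05]}'
python3 tip.py
python3 - <<'E'
from stir import *
r=.045
th=np.arange(0,17)*np.pi/8
p=np.array([r*np.cos(t)*PX-r*np.sin(t)*PY for t in th]); print(np.diff(p,axis=0).round(4).tolist())
E
```

```text
t: 14.27
ee_pos: [0.6332, -0.1574, 0.1905]
ee_rot: [[-0.258, -0.941, 0.219], [-0.758, 0.338, 0.558], [-0.599, -0.022, -0.8]]
force: [-0.2, 0.3, -0.8]
finger_gap: 0.0149
tip [ 0.6196 -0.2037  0.0216] pot 0.050732272087552675 -0.00042361781527384837 F [-0.1996  0.269  -0.8161] t 14.2667 q [-0.6211  0.5134  0.107   1.3458  0.6207 -1.9129]
[[-0.0091, -0.015], [-0.0141, -0.0104], [-0.017, -0.0042], [-0.0174, 0.0026], [-0.015, 0.0091], [-0.0104, 0.0141], [-0.0042, 0.017], [0.0026, 0.0174], [0.0091, 0.015], [0.0141, 0.0104], [0.017, 0.0042], [0.0174, -0.0026], [0.015, -0.0091], [0.0104, -0.0141], [0.0042, -0.017], [-0.0026, -0.0174]]
```

```bash
python3 -m jog '{"delta_pos":[[-0.011,-0.014,-0.003],[-0.0141,-0.0104,0],[-0.017,-0.0042,0],[-0.0174,0.0026,0],[-0.015,0.0091,0],[-0.0104,0.0141,0],[-0.0042,0.017,0],[0.0026,0.0174,0]],"dr":[[0,0,0],[0,0,0],[0,0,0],[0,0,0],[0,0,0],[0,0,0],[0,0,0],[0,0,0]],"hand":[0.05,0.05,0.05,0.05,0.05,0.05,0.05,0.05]}'
python3 tip.py
python3 - <<'E'
from look import look
look('l11',(150,390,200,420))
E
```

```text
t: 14.93
ee_pos: [0.5459, -0.1261, 0.1887]
ee_rot: [[-0.259, -0.94, 0.221], [-0.758, 0.34, 0.557], [-0.599, -0.023, -0.801]]
force: [-0.7, -3.4, 1.5]
finger_gap: 0.015
tip [ 0.5324 -0.1725  0.0198] pot -0.04185055472638085 -0.000814228704250659 F [-0.7007 -3.3519  1.4595] t 14.9333 q [-0.6667  0.3714 -0.1369  1.2727  0.6119 -1.9651]
```

View pics/l11.png

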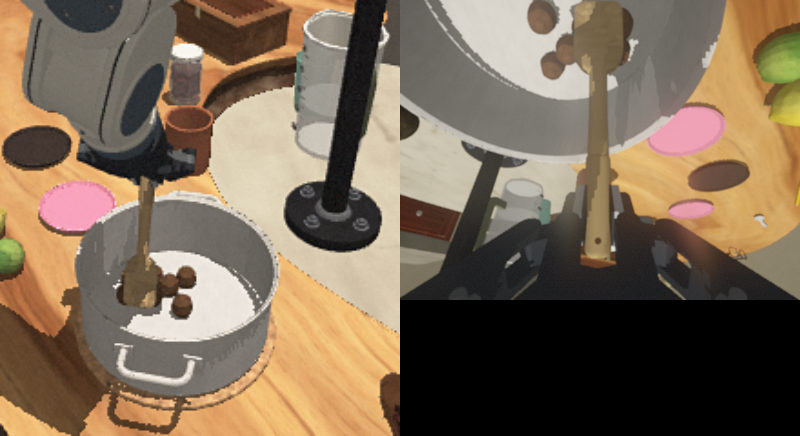

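```bash
python3 -m jog '{"delta_pos":[[0.0091,0.015,0],[0.0141,0.0104,0],[0.017,0.0042,0],[0.0174,-0.0026,0],[0.015,-0.0091,0],[0.0104,-0.0141,0],[0.0042,-0.017,0],[-0.0026,-0.0174,0]],"dr":[[0,0,0],[0,0,0],[0,0,0],[0,0,0],[0,0,0],[0,0,0],[0,0,0],[0,0,0]],"hand":[0.05,0.05,0.05,0.05,0.05,0.05,0.05,0.05]}'
python3 tip.py
```

```text
t: 15.7
ee_pos: [0.6326, -0.1575, 0.1878]
ee_rot: [[-0.256, -0.941, 0.219], [-0.758, 0.337, 0.559], [-0.6, -0.023, -0.8]]
force: [0.0, -1.0, -0.6]
finger_gap: 0.0147
tip [ 0.6193 -0.2037  0.0189] pot 0.05044957836847744 -0.0005796582699274788 F [ 0.0198 -0.9726 -0.647 ] t 15.7 q [-0.6219  0.5141  0.1009  1.3394  0.6211 -1.9153]
```

```bash
python3 -m jog '{"delta_pos":[[-0.0091,-0.015,0],[-0.0141,-0.0104,0],[-0.017,-0.0042,0],[-0.0174,0.0026,0],[-0.015,0.0091,0],[-0.0104,0.0141,0],[-0.0042,0.017,0],[0.0026,0.0174,0]],"dr":[[0,0,0],[0,0,0],[0,0,0],[0,0,0],[0,0,0],[0,0,0],[0,0,0],[0,0,0]],"hand":[0.05,0.05,0.05,0.05,0.05,0.05,0.05,0.05]}'
python3 tip.py
python3 - <<'E'
from look import look
look('l12',(150,390,200,420))
E
```

```text
t: 16.37
ee_pos: [0.546, -0.1265, 0.1881]
ee_rot: [[-0.26, -0.94, 0.22], [-0.757, 0.34, 0.558], [-0.6, -0.022, -0.8]]
force: [0.2, -0.6, -0.6]
finger_gap: 0.0148
tip [ 0.5323 -0.1727  0.0192] pot -0.04187056894174283 -0.00100300900714197 F [ 0.1781 -0.559  -0.5994] t 16.3667 q [-0.6676  0.3731 -0.1364  1.2736  0.6124 -1.9663]
```

View pics/l12.png

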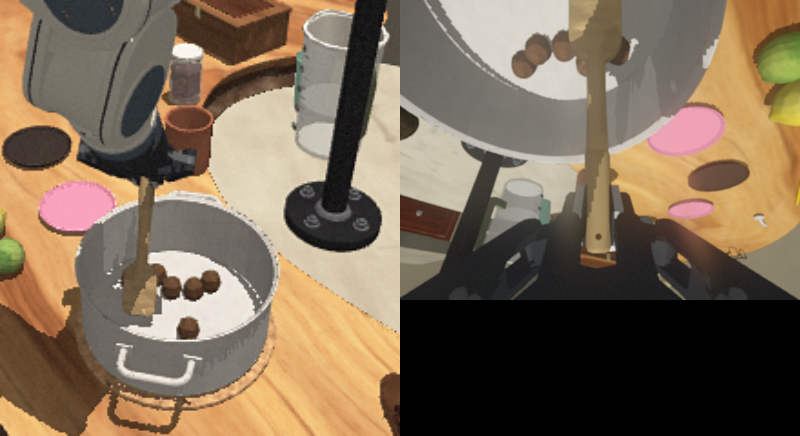

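```bash
python3 -m jog '{"delta_pos":[[0.0091,0.017,0],[0.0141,0.0124,0],[0.017,0.0062,0],[0.0174,-0.0026,0],[0.015,-0.0111,0],[0.0104,-0.0161,0],[0.0042,-0.019,0],[-0.0026,-0.0174,0]],"dr":[[0,0,0],[0,0,0],[0,0,0],[0,0,0],[0,0,0],[0,0,0],[0,0,0],[0,0,0]],"hand":[0.05,0.05,0.05,0.05,0.05,0.05,0.05,0.05]}'
python3 tip.py
python3 -m jog '{"delta_pos":[[-0.0091,-0.015,0],[-0.0141,-0.0104,0],[-0.017,-0.0042,0],[-0.0174,0.0026,0],[-0.015,0.0091,0],[-0.0104,0.0141,0],[-0.0042,0.017,0],[0.0026,0.0174,0]],"dr":[[0,0,0],[0,0,0],[0,0,0],[0,0,0],[0,0,0],[0,0,0],[0,0,0],[0,0,0]],"hand":[0.05,0.05,0.05,0.05,0.05,0.05,0.05,0.05]}'
python3 tip.py
```

```text
t: 17.13
ee_pos: [0.6327, -0.1582, 0.1875]
ee_rot: [[-0.257, -0.941, 0.22], [-0.758, 0.337, 0.558], [-0.6, -0.023, -0.8]]
force: [0.1, -0.4, -0.5]
finger_gap: 0.0148
tip [ 0.6193 -0.2044  0.0186] pot 0.050706912981680445 -0.0012700649552157687 F [ 0.0757 -0.4315 -0.4986] t 17.1333 q [-0.6226  0.5149  0.1016  1.3397  0.6208 -1.9159]
t: 17.8
ee_pos: [0.546, -0.1269, 0.1879]
ee_rot: [[-0.26, -0.94, 0.22], [-0.757, 0.34, 0.558], [-0.6, -0.022, -0.8]]
force: [0.1, -0.2, -1.3]
finger_gap: 0.0148
tip [ 0.5323 -0.173   0.019 ] pot -0.04170846940500966 -0.0013169226238387215 F [ 0.0585 -0.1793 -1.2985] t 17.8 q [-0.6679  0.3737 -0.136   1.2738  0.6121 -1.9666]
```

```bash
python3 -m jog '{"delta_pos":[[0.0091,0.017,0],[0.0141,0.0124,0],[0.017,0.0062,0],[0.0174,-0.0026,0],[0.015,-0.0111,0],[0.0104,-0.0161,0],[0.0042,-0.019,0],[-0.0026,-0.0174,0]],"dr":[[0,0,0],[0,0,0],[0,0,0],[0,0,0],[0,0,0],[0,0,0],[0,0,0],[0,0,0]],"hand":[0.05,0.05,0.05,0.05,0.05,0.05,0.05,0.05]}'
python3 tip.py
python3 - <<'E'
from look import look
import pickle
pickle.dump(look('l13',(150,390,200,420)),open('p13.pkl','wb'))
E
```

```text
t: 18.47
ee_pos: [0.6327, -0.1582, 0.1875]
ee_rot: [[-0.257, -0.941, 0.219], [-0.758, 0.337, 0.558], [-0.6, -0.023, -0.8]]
force: [-0.3, 0.2, -1.4]
finger_gap: 0.015
tip [ 0.6192 -0.2044  0.0186] pot 0.05068218382826371 -0.0012696259014765242 F [-0.2505  0.2176 -1.4258] t 18.4667 q [-0.6226  0.5149  0.1016  1.3397  0.6208 -1.9159]
```

View pics/l13.png

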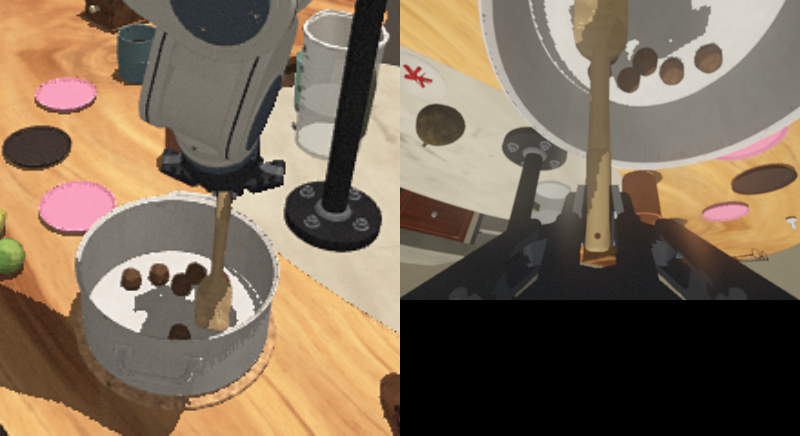

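```bash
python3 - <<'E'
from stir import *
import pickle
def nuts(p,zoff=0):
    P=cloud(p);im=p['pixels'].astype(int)
    m=(np.hypot(P[...,0]-C[0],P[...,1]-C[1])<.1)&(P[...,2]>.02)&(P[...,2]<.045)&(im.sum(-1)<330)
    q=P[m];X=np.c_[(q[:,:2]-C)@PX,(q[:,:2]-C)@PY]
    return X,q
ps=pickle.load(open('p0.pkl','rb'));q,p=pickle.load(open('p13.pkl','rb'))
out=[]
for k in (ps['side'],q,ps['top'],p):
    X,_=nuts(k); I=np.zeros((400,400,3),np.uint8)
    for x,y in X: cv2.circle(I,(int(200-y*1800),int(200-x*1800)),2,(255,255,255),-1)
    cv2.circle(I,(200,200),151,(0,0,255),1); out.append(I)
cv2.imwrite('pics/nuts.png',cv2.resize(np.vstack([np.hstack(out[:2]),np.hstack(out[2:])]),(600,600)))
E
```

```text
(no output)
```

View pics/nuts.png

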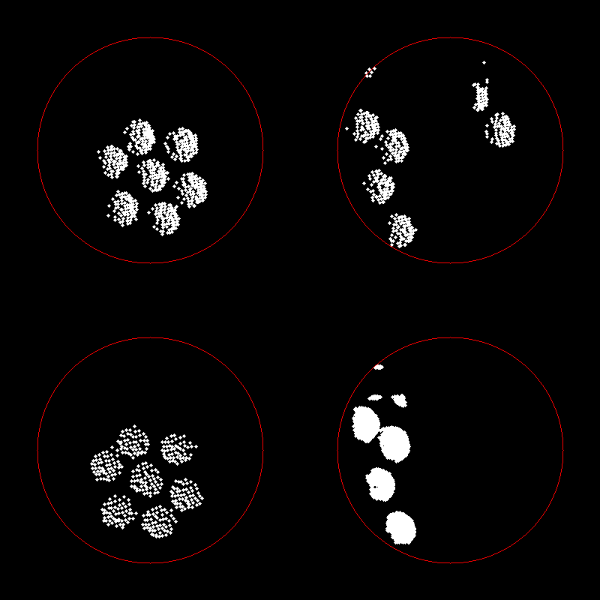

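```bash
python3 -m jog '{"delta_pos":[[0,0,0.008],[0,0,0.016],[0,0,0.025],[0,0,0.035],[0,0,0.035],[0,0,0.03],[0,0,0.015],[0,0,0]],"dr":[[0,0,0],[0,0,0],[0,0,0],[0,0,0],[0,0,0],[0,0,0],[0,0,0],[0,0,0]],"hand":[0.05,0.05,0.05,0.05,0.05,0.05,0.05,0.05]}'
python3 - <<'E'
from stir import *
from look import look
look('l14',(150,390,200,420))
b=np.array([.64,-.77]);b/=np.linalg.norm(b)
rc=np.array([.41,.206])
for z in (.11,.016):
    tip=np.append(rc+.015*b+.035*b,z); t,R=pose(tip,b,np.radians(4)); print(t,R); plan(t,R); 
E
```

```text
t: 19.23
ee_pos: [0.6315, -0.1558, 0.3568]
ee_rot: [[-0.254, -0.941, 0.224], [-0.76, 0.337, 0.556], [-0.599, -0.029, -0.8]]
force: [-0.2, 0.4, -0.7]
finger_gap: 0.0149
[0.3297 0.2989 0.1415] [[ 0.5798 -0.7575  0.3001]
 [-0.6773 -0.6528 -0.3392]
 [ 0.4529 -0.0066 -0.8915]]
rows 16 tot [-0.3015  0.4549 -0.2109] [-1.143  -0.1963  0.9242] per [-0.0188  0.0284 -0.0132] [-0.0714 -0.0123  0.0578]
[0.3297 0.2989 0.0475] [[ 0.5798 -0.7575  0.3001]
 [-0.6773 -0.6528 -0.3392]
 [ 0.4529 -0.0066 -0.8915]]
rows 17 tot [-0.3015  0.4549 -0.3049] [-1.143  -0.1963  0.9242] per [-0.0177  0.0268 -0.0179] [-0.0672 -0.0115  0.0544]
```

View pics/l14.png

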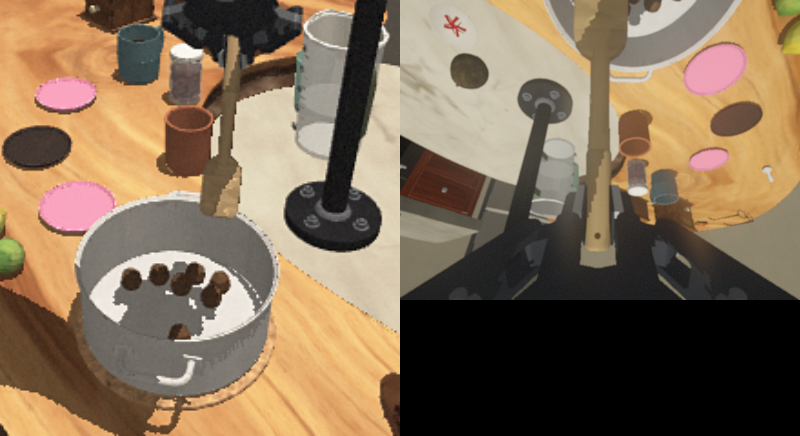

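```bash
python3 -m jog '{"delta_pos":[[-0.015,0.0227,0],[-0.015,0.0227,0],[-0.015,0.0227,0],[-0.015,0.0227,0],[-0.015,0.0227,0],[-0.015,0.0227,0],[-0.015,0.0227,-0.005],[-0.015,0.0227,-0.005]],"dr":[[-0.0572,-0.0098,0.0462],[-0.0572,-0.0098,0.0462],[-0.0572,-0.0098,0.0462],[-0.0572,-0.0098,0.0462],[-0.0572,-0.0098,0.0462],[-0.0572,-0.0098,0.0462],[-0.0572,-0.0098,0.0462],[-0.0572,-0.0098,0.0462]],"hand":[0.05,0.05,0.05,0.05,0.05,0.05,0.05,0.05]}'
python3 -m jog '{"delta_pos":[[-0.015,0.0227,-0.012],[-0.015,0.0227,-0.012],[-0.015,0.0227,-0.012],[-0.015,0.0227,-0.012],[-0.015,0.0227,-0.012],[-0.015,0.0227,-0.012],[-0.015,0.0227,-0.012],[-0.015,0.0227,-0.012]],"dr":[[-0.0572,-0.0098,0.0462],[-0.0572,-0.0098,0.0462],[-0.0572,-0.0098,0.0462],[-0.0572,-0.0098,0.0462],[-0.0572,-0.0098,0.0462],[-0.0572,-0.0098,0.0462],[-0.0572,-0.0098,0.0462],[-0.0572,-0.0098,0.0462]],"hand":[0.05,0.05,0.05,0.05,0.05,0.05,0.05,0.05]}'
python3 - <<'E'
from stir import *
print(bot.read_state()['joint_pos'])
b=np.array([.64,-.77]);b/=np.linalg.norm(b)
rc=np.array([.41,.206])
tip=np.append(rc+.05*b,.11); t,R=pose(tip,b,np.radians(4)); plan(t,R); 
E
```

```text
t: 20.0
ee_pos: [0.5099, 0.0263, 0.3405]
ee_rot: [[0.106, -0.984, 0.143], [-0.975, -0.074, 0.21], [-0.196, -0.162, -0.967]]
force: [0.1, 1.6, -1.3]
finger_gap: 0.0149
t: 20.67
ee_pos: [0.3894, 0.2075, 0.2443]
ee_rot: [[0.452, -0.866, 0.215], [-0.854, -0.49, -0.177], [0.259, -0.104, -0.96]]
force: [1.3, 0.5, -1.5]
finger_gap: 0.015
[ 0.455   0.022  -0.3246  1.1043 -0.2564 -1.6324]
rows 4 tot [-0.0597  0.0914 -0.1028] [-0.2253 -0.0396  0.184 ] per [-0.0149  0.0229 -0.0257] [-0.0563 -0.0099  0.046 ]
```

```bash
python3 -m jog '{"delta_pos":[[-0.015,0.023,-0.017],[-0.015,0.023,-0.02],[-0.015,0.023,-0.02],[-0.014,0.022,-0.02],[0,0,-0.01],[0,0,0]],"dr":[[-0.0563,-0.01,0.046],[-0.0563,-0.01,0.046],[-0.0563,-0.01,0.046],[-0.0563,-0.01,0.046],[0,0,0],[0,0,0]],"hand":[0.05,0.05,0.05,0.05,0.05,0.05]}'
python3 - <<'E'
from stir import *
from look import look
print(bot.read_state()['joint_pos'])
b=np.array([.64,-.77]);b/=np.linalg.norm(b)
rc=np.array([.41,.206])
tip=np.append(rc+.05*b,.06); t,R=pose(tip,b,np.radians(4)); plan(t,R)
q,p=look('l15',(120,300,140,340));save(p,'w15');import pickle;pickle.dump((q,p,bot.read_state()),open('p15.pkl','wb'))
E
```

```text
t: 21.17
ee_pos: [0.3295, 0.2981, 0.1552]
ee_rot: [[0.583, -0.756, 0.297], [-0.675, -0.654, -0.34], [0.451, -0.002, -0.892]]
force: [0.3, 0.5, -0.9]
finger_gap: 0.0147
[ 0.8198  0.2006 -0.4061  1.0159 -0.4655 -1.4518]
rows 2 tot [ 0.0002  0.0008 -0.0637] [ 0.0017 -0.0048 -0.0022] per [ 0.0001  0.0004 -0.0318] [ 0.0008 -0.0024 -0.0011]
```

View pics/l15.png

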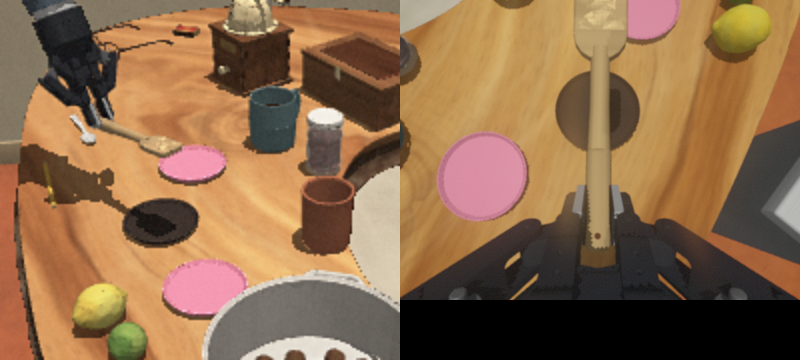

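```bash
python3 - <<'E'
from stir import *
import pickle
q,p,s=pickle.load(open('p15.pkl','rb'))
P=cloud(p);im=p['pixels'].astype(int)
for k in (p,q):
    P=cloud(k);im=k['pixels'].astype(int)
    m=(im.max(-1)<105)&(im.max(-1)-im.min(-1)<45)&(np.hypot(P[...,0]-.41,P[...,1]-.206)<.075)&(P[...,2]<.02)&(P[...,2]>.002)
    a=P[m];print(len(a),a.min(0),a.max(0),(a.min(0)+a.max(0))/2)
    h=a[(a[:,2]>.0095)]; 
    if len(h)>20:
        A=np.c_[2*h[:,:2],np.ones(len(h))];c=np.linalg.lstsq(A,(h[:,:2]**2).sum(1),rcond=None)[0];print('rim fit',c[:2],np.sqrt(c[2]+c[0]**2+c[1]**2),len(h))
    r=np.hypot(a[:,0]-.41,a[:,1]-.206)
    print([(i,np.median(a[(r>=i/1e3)&(r<i/1e3+.006),2]).round(4)) for i in range(0,60,6)])
tip=s['ee_pos']+s['ee_rot']@tipT;print('tip pred',tip)
P=cloud(q);m=(abs(P[...,0]-tip[0]+.03)<.08)&(abs(P[...,1]-tip[1]-.05)<.09)&(P[...,2]>.09)&(P[...,2]<.15)
a=P[m];d=s['ee_rot']@FT[:,0];print('dir',d);t=(a-tip)@d;print(t.max(),[(round(k,3),((a[(t>k)&(t<k+.02)]).mean(0)-(tip+(k+.01)*d)).round(4)) for k in np.arange(-.14,0,.02)])
E
```

```text
4211 [0.3558 0.1497 0.0048] [0.467 0.254 0.013] [0.4114 0.2018 0.0089]
rim fit [0.4121 0.2059] 0.0544719763513369 509
[(0, np.float64(nan)), (6, np.float64(nan)), (12, np.float64(0.0072)), (18, np.float64(0.0072)), (24, np.float64(0.0073)), (30, np.float64(0.0073)), (36, np.float64(0.0073)), (42, np.float64(0.0073)), (48, np.float64(0.0084)), (54, np.float64(0.0105))]
652 [0.3583 0.1472 0.002 ] [0.4671 0.2638 0.0111] [0.4127 0.2055 0.0065]
rim fit [0.4128 0.2042] 0.05561151019240859 26
[(0, np.float64(0.005)), (6, np.float64(0.0053)), (12, np.float64(0.0055)), (18, np.float64(0.0051)), (24, np.float64(0.0056)), (30, np.float64(0.0054)), (36, np.float64(0.0055)), (42, np.float64(0.005)), (48, np.float64(0.0055)), (54, np.float64(0.0081))]
tip pred [0.4436 0.1659 0.1262]
dir [ 0.6361 -0.7682 -0.0719]
-0.002070962327699407 [(np.float64(-0.14), array([-0.0055, -0.0044,  0.0042])), (np.float64(-0.12), array([-0.0041, -0.0053,  0.0071])), (np.float64(-0.1), array([-0.0036, -0.005 ,  0.01  ])), (np.float64(-0.08), array([-0.0036, -0.0048,  0.0144])), (np.float64(-0.06), array([-0.003 , -0.005 ,  0.0179])), (np.float64(-0.04), array([-0.0068, -0.0046,  0.0198])), (np.float64(-0.02), array([-0.003 , -0.0089,  0.02  ])), (np.float64(0.0), array([nan, nan, nan]))]
  return _methods._mean(a, axis=axis, dtype=dtype,
  ret = ret.dtype.type(ret / rcount)
<stdin>:16: RuntimeWarning: Mean of empty slice.
  ret = um.true_divide(
```

```bash
python3 - <<'E'
from stir import *
import pickle
q,p,s=pickle.load(open('p15.pkl','rb'))
tip=s['ee_pos']+s['ee_rot']@tipT
b=np.array([.638,-.77]);n=np.array([.77,.638])
for k in (p,q):
    P=cloud(k);r=(P[...,:2]-tip[:2]);T=r@b;L=r@n
    m=(abs(L)<.03)&(T>-.18)&(T<.03)&(P[...,2]>.09)&(P[...,2]<.18)
    for t in np.arange(-.18,.03,.015):
        a=m&(T>t)&(T<t+.015)
        if a.sum()>3: print(t.round(3),a.sum(),'z',np.percentile(P[...,2][a],[5,50,95]).round(4),'lat',np.percentile(L[a],[5,50,95]).round(4))
    print()
E
```

```text
-0.18 3060 z [0.1422 0.1653 0.1791] lat [-0.0227 -0.0018  0.0188]
-0.165 2225 z [0.1431 0.1458 0.1627] lat [-0.0195 -0.0022  0.0151]
-0.15 1112 z [0.1425 0.1457 0.1472] lat [-0.0101 -0.002   0.006 ]
-0.135 965 z [0.1426 0.1465 0.1482] lat [-0.009  -0.0019  0.0054]
-0.12 868 z [0.1428 0.1474 0.1491] lat [-0.0083 -0.0018  0.0049]
-0.105 807 z [0.1435 0.1483 0.1503] lat [-0.0081 -0.0018  0.0047]
-0.09 793 z [0.1461 0.1497 0.1516] lat [-0.0078 -0.0017  0.0045]
-0.075 970 z [0.1456 0.1507 0.1529] lat [-0.0103 -0.0015  0.0071]
-0.06 2002 z [0.1485 0.1512 0.1527] lat [-0.0181 -0.0015  0.0149]
-0.045 2111 z [0.1512 0.1524 0.1537] lat [-0.0194 -0.0018  0.0162]
-0.03 1395 z [0.1524 0.1536 0.1547] lat [-0.0194 -0.0017  0.0163]

-0.18 143 z [0.1398 0.1612 0.1787] lat [-0.0245 -0.0107  0.0175]
-0.165 62 z [0.1326 0.1422 0.1534] lat [-0.0204 -0.0106  0.0107]
-0.15 23 z [0.132  0.1411 0.1438] lat [-0.0116 -0.0076  0.0039]
-0.135 21 z [0.132  0.1394 0.1444] lat [-0.0108 -0.0091 -0.0028]
-0.12 19 z [0.1351 0.142  0.1451] lat [-0.0102 -0.0074  0.0001]
-0.105 15 z [0.1351 0.1428 0.145 ] lat [-0.0098 -0.007  -0.0013]
-0.09 18 z [0.1379 0.1443 0.1477] lat [-0.0088 -0.0076 -0.0009]
-0.075 15 z [0.1394 0.1471 0.1494] lat [-0.0107 -0.0058 -0.0002]
-0.06 30 z [0.1451 0.1478 0.1493] lat [-0.0208 -0.0057  0.0119]
-0.045 39 z [0.1434 0.1488 0.1507] lat [-0.0225 -0.0083  0.0141]
-0.03 41 z [0.1462 0.1503 0.152 ] lat [-0.0215 -0.0061  0.0127]
-0.015 60 z [0.1445 0.1505 0.1528] lat [-0.0212 -0.0069  0.0117]
```

```bash
python3 -m jog '{"delta_pos":[[0.0012,0.001,0],[0.0013,0.001,-0.01],[0,0,-0.025],[0,0,-0.025],[0,0,-0.015],[0,0,0]],"dr":[[0.06,0.05,0],[0.06,0.05,0],[0,0,0],[0,0,0],[0,0,0],[0,0,0]],"hand":[0.05,0.05,0.05,0.05,0.05,0.05]}'
cat > prof.py <<'E'
from stir import *
from look import look
import sys,pickle
q,p=look(sys.argv[1],(150,270,160,300));s=bot.read_state();pickle.dump((q,p,s),open('pl.pkl','wb'))
rc=np.array([.412,.205]);b=np.array([.638,-.77]);n=np.array([.77,.638])
zmin=float(sys.argv[2])
for k in (p,q):
    P=cloud(k);r=(P[...,:2]-rc);T=r@b;L=r@n
    im=k['pixels'].astype(int)
    m=(abs(L)<.03)&(T>-.17)&(T<.08)&(P[...,2]>zmin)&(P[...,2]<zmin+.06)&(im[...,2]-im[...,0]>25)
    for t in np.arange(-.16,.08,.015):
        a=m&(T>t)&(T<t+.015)
        if a.sum()>3: print(t.round(3),a.sum(),'z',np.percentile(P[...,2][a],[5,50,95]).round(4),'lat',np.percentile(L[a],[5,50,95]).round(4))
    print('Tmax',T[m].max())
E
python3 prof.py l16 .02
```

```text
t: 21.77
ee_pos: [0.3346, 0.2977, 0.0823]
ee_rot: [[0.614, -0.762, 0.204], [-0.727, -0.647, -0.228], [0.306, -0.008, -0.952]]
force: [-0.0, 0.5, -0.3]
finger_gap: 0.015
-0.16 161 z [0.0687 0.0707 0.072 ] lat [-0.0055  0.0016  0.0083]
-0.145 1087 z [0.069  0.071  0.0724] lat [-0.0064  0.0012  0.0084]
-0.13 1083 z [0.0687 0.0702 0.0782] lat [-0.0061  0.0011  0.0085]
-0.115 1430 z [0.0673 0.0695 0.0782] lat [-0.0071  0.0027  0.0193]
-0.1 1103 z [0.0647 0.0681 0.0695] lat [-0.0069  0.0013  0.0092]
-0.085 986 z [0.0625 0.0666 0.0684] lat [-0.0059  0.0011  0.0084]
-0.07 869 z [0.0605 0.065  0.0668] lat [-0.0053  0.0012  0.0079]
-0.055 807 z [0.0592 0.0637 0.0654] lat [-0.0051  0.0014  0.0076]
-0.04 782 z [0.0587 0.0627 0.0644] lat [-0.005   0.0011  0.0073]
-0.025 989 z [0.0557 0.061  0.0633] lat [-0.0079  0.0013  0.0102]
-0.01 1977 z [0.0574 0.0592 0.0615] lat [-0.0154  0.001   0.0176]
0.005 2092 z [0.0572 0.0583 0.0594] lat [-0.0168  0.0008  0.0188]
0.02 1417 z [0.0563 0.0575 0.0586] lat [-0.0169  0.0009  0.0187]
Tmax 0.0314279359940595
-0.13 10 z [0.0571 0.066  0.0767] lat [-0.0216 -0.0063  0.0073]
-0.115 20 z [0.0557 0.0651 0.0717] lat [-0.009   0.0007  0.0152]
-0.1 26 z [0.0546 0.0636 0.0654] lat [-0.0097 -0.0054  0.0065]
-0.085 20 z [0.0538 0.0613 0.0652] lat [-0.0084 -0.0046  0.0046]
-0.07 20 z [0.0543 0.0604 0.064 ] lat [-0.0072 -0.0033  0.0027]
-0.055 17 z [0.0524 0.0589 0.061 ] lat [-0.0075 -0.0045  0.0022]
-0.04 21 z [0.0515 0.0579 0.0608] lat [-0.0067 -0.0028  0.0027]
-0.025 18 z [0.0523 0.0573 0.0607] lat [-0.0076 -0.002   0.0046]
-0.01 38 z [0.0524 0.0556 0.0581] lat [-0.017  -0.004   0.0153]
0.005 47 z [0.0501 0.0544 0.0567] lat [-0.0199 -0.002   0.0179]
0.02 47 z [0.0514 0.0533 0.0553] lat [-0.0206 -0.002   0.0171]
0.035 56 z [0.046  0.0523 0.0548] lat [-0.0183 -0.0052  0.0146]
0.05 6 z [0.0484 0.0501 0.053 ] lat [-0.0076 -0.0023  0.0037]
Tmax 0.05210654402140047
```

View pics/l16.png

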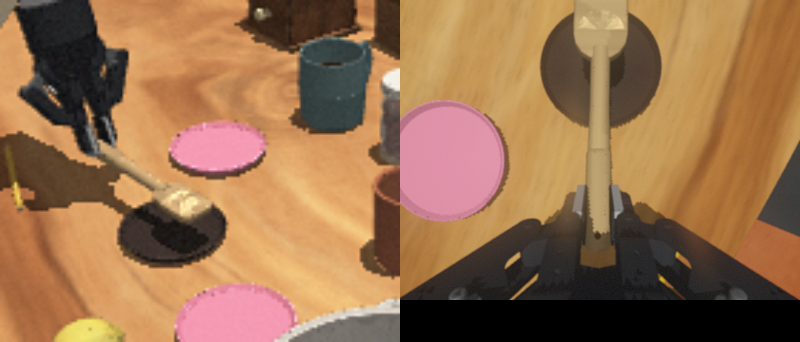

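```bash
python3 -m jog '{"delta_pos":[[0,0,-0.012],[0,0,-0.012],[0,0,-0.005],[0,0,0],[0,0,0]],"dr":[[0,0,0],[0,0,0],[0,0,0],[0,0,0],[0,0,0]],"hand":[0.05,0.05,0.05,0.05,0.05]}'
python3 -m jog '{"delta_pos":[[0,0,-0.002],[0,0,0]],"dr":[[0,0,0],[0,0,0]],"hand":[0.05,0.05]}'
python3 -m jog '{"delta_pos":[[0,0,-0.002],[0,0,0]],"dr":[[0,0,0],[0,0,0]],"hand":[0.05,0.05]}'
```

```text
t: 22.28
ee_pos: [0.3353, 0.3, 0.0557]
ee_rot: [[0.615, -0.76, 0.208], [-0.726, -0.65, -0.226], [0.307, -0.012, -0.952]]
force: [-0.8, -0.9, -0.9]
finger_gap: 0.0147
t: 22.45
ee_pos: [0.3351, 0.3, 0.0533]
ee_rot: [[0.616, -0.76, 0.208], [-0.726, -0.65, -0.226], [0.307, -0.012, -0.952]]
force: [0.1, -0.0, -0.9]
finger_gap: 0.015
t: 22.62
ee_pos: [0.3348, 0.2998, 0.0507]
ee_rot: [[0.616, -0.76, 0.207], [-0.726, -0.65, -0.226], [0.307, -0.011, -0.952]]
force: [-0.6, 0.5, -0.9]
finger_gap: 0.0146
```

```bash
python3 -m jog '{"delta_pos":[[0,0,-0.002],[0,0,0]],"dr":[[0,0,0],[0,0,0]],"hand":[0.05,0.05]}'
python3 -m jog '{"delta_pos":[[0,0,-0.002],[0,0,0]],"dr":[[0,0,0],[0,0,0]],"hand":[0.05,0.05]}'
python3 prof.py l17 .0135
```

```text
t: 22.78
ee_pos: [0.3346, 0.2997, 0.0485]
ee_rot: [[0.616, -0.76, 0.207], [-0.726, -0.65, -0.227], [0.307, -0.011, -0.952]]
force: [0.4, 0.1, -0.9]
finger_gap: 0.0146
t: 22.95
ee_pos: [0.3347, 0.2997, 0.0464]
ee_rot: [[0.616, -0.76, 0.207], [-0.726, -0.65, -0.227], [0.307, -0.011, -0.952]]
force: [0.3, 0.1, -1.7]
finger_gap: 0.0148
-0.16 253 z [0.0317 0.0336 0.0349] lat [-0.0053  0.0017  0.0088]
-0.145 1165 z [0.0318 0.0337 0.053 ] lat [-0.0064  0.0013  0.009 ]
-0.13 1942 z [0.0317 0.0342 0.072 ] lat [-0.0057  0.0074  0.0222]
-0.115 1726 z [0.03   0.0325 0.0506] lat [-0.0071  0.0046  0.0204]
-0.1 1106 z [0.0274 0.0308 0.0321] lat [-0.0063  0.0016  0.0098]
-0.085 953 z [0.0247 0.0291 0.0309] lat [-0.0052  0.0018  0.009 ]
-0.07 871 z [0.0231 0.0276 0.0294] lat [-0.0046  0.0019  0.0086]
-0.055 811 z [0.0218 0.0263 0.028 ] lat [-0.0044  0.0018  0.0084]
-0.04 783 z [0.0212 0.0254 0.027 ] lat [-0.0042  0.002   0.0081]
-0.025 1080 z [0.0181 0.0235 0.0259] lat [-0.0086  0.0018  0.0126]
-0.01 1994 z [0.0204 0.0219 0.0238] lat [-0.0147  0.0019  0.0186]
0.005 2113 z [0.0197 0.021  0.0222] lat [
[... 273 characters left out ...]
366] lat [-0.0085 -0.004   0.0062]
-0.1 21 z [0.0191 0.0279 0.03  ] lat [-0.0078 -0.0036  0.0091]
-0.085 24 z [0.0175 0.0265 0.0298] lat [-0.0065 -0.0031  0.0063]
-0.07 18 z [0.0172 0.0244 0.0278] lat [-0.0053 -0.0017  0.0046]
-0.055 19 z [0.0158 0.0229 0.0266] lat [-0.0044 -0.0024  0.0032]
-0.04 18 z [0.0155 0.0223 0.0254] lat [-0.0055 -0.0012  0.0041]
-0.025 18 z [0.0168 0.0219 0.0237] lat [-0.0083 -0.0019  0.0048]
-0.01 35 z [0.0178 0.0202 0.0223] lat [-0.0166 -0.      0.0164]
0.005 49 z [0.0154 0.0187 0.0205] lat [-0.0182 -0.0033  0.0176]
0.02 42 z [0.0156 0.0178 0.0196] lat [-0.0165  0.0024  0.0184]
0.035 43 z [0.0142 0.0169 0.0191] lat [-0.0173 -0.0012  0.0183]
Tmax 0.04957713596471255
```

View pics/l17.png

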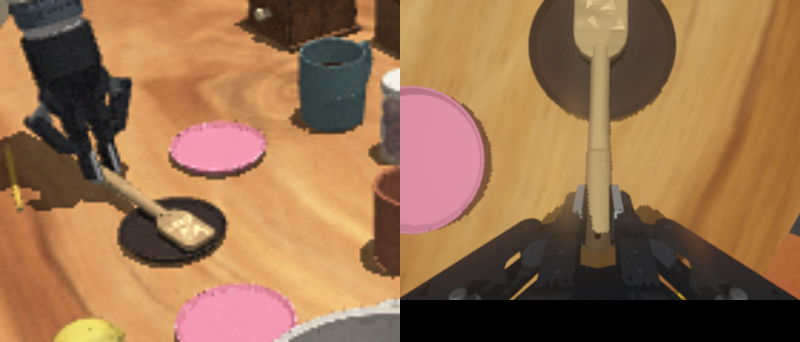

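```bash
python3 -m jog '{"delta_pos":[[0,0,-0.002],[0,0,0]],"dr":[[0,0,0],[0,0,0]],"hand":[0.05,0.05]}'
python3 -m jog '{"delta_pos":[[0,0,-0.001],[0,0,0]],"dr":[[0,0,0],[0,0,0]],"hand":[0.05,0.05]}'
```

```text
t: 23.22
ee_pos: [0.3347, 0.2997, 0.0445]
ee_rot: [[0.616, -0.76, 0.207], [-0.726, -0.65, -0.226], [0.307, -0.011, -0.952]]
force: [-0.4, 0.1, -1.1]
finger_gap: 0.0147
t: 23.38
ee_pos: [0.3348, 0.2998, 0.0436]
ee_rot: [[0.616, -0.76, 0.207], [-0.726, -0.65, -0.226], [0.307, -0.011, -0.952]]
force: [0.5, -0.3, -0.9]
finger_gap: 0.0152
```

```bash
python3 -m jog '{"delta_pos":[[0,0,-0.001],[0,0,0]],"dr":[[0,0,0],[0,0,0]],"hand":[0.05,0.05]}'
python3 -m jog '{"delta_pos":[[0,0,-0.0015],[0,0,0]],"dr":[[0,0,0],[0,0,0]],"hand":[0.05,0.05]}'
```

```text
t: 23.55
ee_pos: [0.3348, 0.2998, 0.0427]
ee_rot: [[0.616, -0.76, 0.207], [-0.726, -0.65, -0.226], [0.307, -0.011, -0.952]]
force: [-0.2, 0.8, 0.3]
finger_gap: 0.015
t: 23.72
ee_pos: [0.3348, 0.2999, 0.0412]
ee_rot: [[0.616, -0.76, 0.208], [-0.726, -0.65, -0.226], [0.307, -0.011, -0.952]]
force: [-0.5, 1.5, 1.0]
finger_gap: 0.015
```

Contact is beginning (about +2 N). Releasing gently.

```bash
python3 -m jog '{"delta_pos":[[0,0,0],[0,0,0],[0,0,0],[0,0,0],[0,0,0],[0,0,0]],"dr":[[0,0,0],[0,0,0],[0,0,0],[0,0,0],[0,0,0],[0,0,0]],"hand":[0.25,0.3,0.4,0.45,0.5,0.5]}' 40
python3 -m jog '{"delta_pos":[[-0.003,0.003,0.012],[-0.004,0.004,0.018],[-0.006,0.006,0.027],[-0.008,0.008,0.035],[-0.008,0.008,0.035],[0,0,0.03],[0,0,0.03],[0,0,0]],"dr":[[0,0,0],[0,0,0],[0,0,0],[0,0,0],[0,0,0],[0,0,0],[0,0,0],[0,0,0]],"hand":[0.5,0.5,0.5,0.5,0.5,0.5,0.5,0.5]}'
python3 prof.py l18 .006
python3 - <<'E'
from h import *
p=bot.read_camera('top');save(p,'t18');q=bot.read_camera('side');save(q,'s18')
E
```

```text
t: 24.22
ee_pos: [0.3348, 0.2998, 0.0413]
ee_rot: [[0.616, -0.76, 0.207], [-0.726, -0.65, -0.226], [0.307, -0.011, -0.952]]
force: [0.1, -0.1, -0.9]
finger_gap: 0.0424
t: 24.88
ee_pos: [0.3069, 0.3302, 0.2336]
ee_rot: [[0.615, -0.76, 0.213], [-0.727, -0.65, -0.221], [0.306, -0.019, -0.952]]
force: [-1.1, -0.2, -0.3]
finger_gap: 0.0424
-0.16 72 z [0.0182 0.0212 0.023 ] lat [-0.0055  0.0017  0.009 ]
-0.145 223 z [0.0189 0.0219 0.0236] lat [-0.0063  0.0014  0.0102]
-0.13 214 z [0.0189 0.022  0.0234] lat [-0.0061  0.0026  0.0104]
-0.115 228 z [0.0174 0.0219 0.0234] lat [-0.006   0.0018  0.0107]
-0.1 231 z [0.0155 0.0219 0.0235] lat [-0.0068  0.0021  0.011 ]
-0.085 188 z [0.0161 0.0212 0.0229] lat [-0.0055  0.0022  0.0091]
-0.07 199 z [0.0116 0.0204 0.0225] lat [-0.0065  0.0015  0.0093]
-0.055 595 z [0.0065 0.0088 0.0217] lat [-0.0256  0.0005  0.026 ]
-0.04 658 z [0.0064 0.0077 0.0213] lat [-0.0268  0.0007  0.0273]
-0.025 703 z [0.0064 0.0078 0.0214] lat [-0.0266 -0.      0.0274]
-0.01 701 z [0.0065 0.0177 0.021 ] lat [-0.0275 -0.0009  0.0257]
0.005 680 z [0.0067 0.018  0.0207] lat [-0.02
[... 460 characters left out ...]
225] lat [-0.0066 -0.0037  0.0086]
-0.1 21 z [0.0086 0.0193 0.0219] lat [-0.0067 -0.0027  0.0055]
-0.085 20 z [0.0122 0.0171 0.0213] lat [-0.0087 -0.0038  0.0035]
-0.07 19 z [0.0075 0.0165 0.0204] lat [-0.0061 -0.0018  0.0081]
-0.055 23 z [0.0088 0.0153 0.0194] lat [-0.0231 -0.0033  0.0158]
-0.04 19 z [0.0117 0.0163 0.0207] lat [-0.0057 -0.0015  0.0062]
-0.025 15 z [0.0138 0.0174 0.0206] lat [-0.0066 -0.0009  0.0081]
-0.01 38 z [0.0133 0.0166 0.0189] lat [-0.0137  0.001   0.0171]
0.005 46 z [0.0115 0.0167 0.0196] lat [-0.0188 -0.0028  0.0175]
0.02 48 z [0.0104 0.0168 0.0196] lat [-0.017  -0.0007  0.0181]
0.035 54 z [0.0106 0.016  0.0186] lat [-0.017   0.0003  0.0187]
Tmax 0.05462581115799861
```

View pics/l18.png

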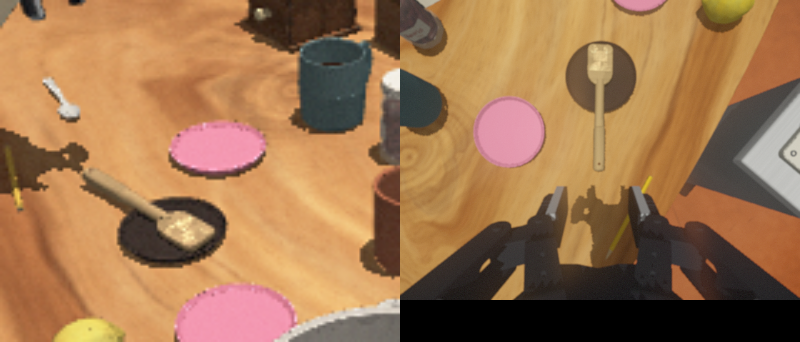

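View pics/s18.png

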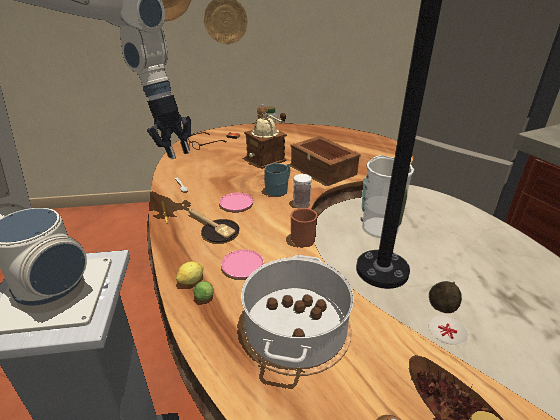

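View pics/t18.png

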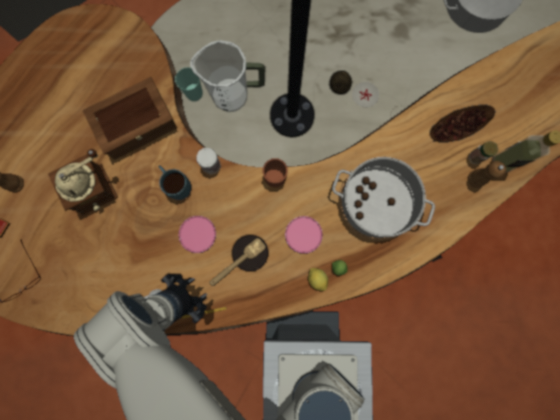

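```bash
python3 -m jog '{"delta_pos":[[0,0,0],[0,0,0],[0,0,0],[0,0,0]],"dr":[[0,0,0],[0,0,0],[0,0,0],[0,0,0]],"hand":[0.5,0.5,0.5,0.5]}' | head -1
python3 - <<'E'
from h import *
import pickle
p=bot.read_camera('top');q=bot.read_camera('side');p0=pickle.load(open('p0.pkl','rb'))
for k in (p0['top'],p,p0['side'],q):
    P=cloud(k)
    def fit(c,r,z0,z1):
        m=(np.hypot(P[...,0]-c[0],P[...,1]-c[1])<r)&(P[...,2]>z0)&(P[...,2]<z1);a=P[m]
        A=np.c_[2*a[:,:2],np.ones(len(a))];s=np.linalg.lstsq(A,(a[:,:2]**2).sum(1),rcond=None)[0];return s[:2].round(4)
    print('pot',fit((.573,-.186),.125,.1,.115),'crock',fit((.651,.13),.06,.084,.094))
im0=cv2.imread('pics/s18.png').astype(int);print('paddle area diff',abs(q['pixels'].astype(int)-im0)[190:250,170:250].mean())
bot.sign_off()
E
```

```text
t: 25.42
pot [ 0.5733 -0.1851] crock [0.6508 0.1334]
pot [ 0.5734 -0.1852] crock [0.6504 0.1325]
pot [ 0.5741 -0.187 ] crock [0.6513 0.1302]
pot [ 0.5741 -0.1869] crock [0.6512 0.1302]
paddle area diff 2.039861111111111
the job is handed in; nothing more can be done
```

The job was handed in at about 25.5 s, and my last checks found nothing wrong. No verdict is reported.

**What I did:**
- I drew the paddle out of the crock by its blade, laid it flat on the worktop and let go.
- I took it again about 30 mm from the end of its handle.
- I stirred the candlenuts three full turns with the blade low in the steel pot. By the computed poses the fingers stayed well above the rim.
- I laid the paddle with its blade in the dark dish, released it and backed the arm away.

**Last checks:**
- **Nuts:** all seven are in the pot, spread to both sides of where they lay.
- **Pot and crock:** the fitted positions match the start within about 1 mm, which is no more than the measurement scatter. In the last pictures the mug, the salt jar and the two pink dishes stand as before; I compared those by eye only.
- **Forces:** the highest reading I saw was about 12 N, when a fingertip touched the worktop while laying the paddle down. The force was read only at the end of each move.
- **Paddle:** it lies still, with its blade inside the dish and its neck on the rim.

**What disagreed:**
- The paddle turned about 9 degrees in the grip at some point after I took it again by the handle. I noticed it over the dish and corrected for it before laying the paddle down.
- The wrist and side cameras differed by about 3 mm in height, so I found the last millimetres by watching for contact force.
- The paddle is nearly balanced on the dish's rim, because its weight is close to the rim. It did not move in the roughly half second I watched it before handing in.

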